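Load the drying pot and set its air valve

ROBOT

A 6-joint arm with a two-finger parallel gripper is mounted at the origin on the work surface. World frame = base frame: x ahead of the robot, y to its left, z up, the work surface at z = 0. Lengths are in mm, angles in rad, forces in N, time in s.
With the tool pointing down it reaches from about 350 to 850 mm from the base axis. Payload 8.1 kg.
Tool frame: the origin (TCP) lies on the centre line of the jaws, within the pads' length; the fingertips stand 17 mm ahead of it and the grasp point (between the pads) lies 2 mm behind it; z points along the fingers, y is the line along which they close (so a half turn about z gives the same grasp; the last joint's range is limited). The gripper opens to 93 mm and grips with 3 to 60 N. Pads are 15 mm wide; open, the fingers measure 128 mm over their backs; the gripper's body (75 mm by 188 mm) begins 65 mm behind the grasp point.
Start: joints at [1.05, 0.13, 1.488, -0, 1.523, -0.085], TCP at [253.261, 543.934, 235.635] pointing down, gripper open.
Joint ranges: [-2.96, 2.96], [-0.89, 2.26], [0.02, 2.5], [-1.34, 4.48], [0, 2.73], [-2.66, 2.66]. Speed limits (rad/s): [2.39, 2.39, 2.79, 3.14, 3.14, 3.14].

INTERFACE

Orientations are given as a unit quaternion [x, y, z, w].
In Python, from bench import robot gives the robot as it stands. The module is installed in compiled form; this text tells all that it offers.
- The arm moves only by the shell command python3 -m crank 'ROWS' [OPENING] [FORCE]. ROWS is JSON, a list of rows, each a list of 6 numbers: the shift along the tool's x, y, z as a fraction of full scale, then the turn, a rotation vector about the tool's x, y, z as a fraction of full scale. A call has 1 to 12 rows; each row shifts and turns the commanded pose from where the row before left it, along the tool's axes as they then stand; what a row does not reach is not made up. Full scale, the value 1, is 1 m for a shift and 90 degrees for a turn. A row lasts 1/12 s, in which the tool goes at most 41.7 mm and 7.16 degrees, less where a joint would pass 70% of its speed; a pose out of reach is approached as far as the arm can. A call with a number of a shift or a turn outside -1 to 1 is refused whole. A call with a gripper value outside its range is refused whole. OPENING is the opening, from 0 (shut) to 1 (fully open), set as the call begins (- or left out, the last holds). The fingers move at their own pace and stop on an object; FORCE is the grip in N (left out, the last holds). Time passes only in rows, so rows that do not move let the fingers close. It gives the time, the measured TCP pose, the force, the opening and the grip force at its end, in the units of the state.
- robot.read_state(): the state, without advancing time (a new reading comes with each control period).
- robot.grab_frame(name): name is "scene" or "top" or "wrist"; returns a dict with "pixels" (400x640x3 uint8, blue, green, red), "K" (3x3 intrinsics, pixels), "R" (3x3) and "t" (3): a world point X has camera coordinates R X + t. Camera axes: x right, y down, z forward; pixel columns grow to the right and rows downward; lengths in mm; the calibration is good to about 2 mm. A picture is of the moment at which its call begins. There is no depth.
- robot.sign_off(): hands the job in; it is judged then, once.
The state is a dict: "time_s": time; "joint_positions": joint angles; "joint_velocities": joint speeds; "effort": joint torques, N m; "tcp_pos": TCP position; "tcp_rot": TCP orientation; "wrist_force": force on the tool from outside, world axes, zero at the start; "torque": the same for the moment, N m; "width": finger opening in mm; "grip_force": force on a finger pad.
Only numpy, scipy, OpenCV 4.12 (cv2) and the standard library are available. Lean on these libraries where they do the work, as an engineer would, in place of code of your own. Each camera call takes 0.05 s, during which the arm holds its last target. There are 200 camera calls.

TASK

Dry this batch: shut the air valve on the drying pot, then lift the pot's cover off and lay it flat on the white foam pad, and put every square-bodied fitting into the pot, leaving the round sleeves in the blue tray. Then put the cover back fully seated on the pot and open the valve to the half-open mark, 45 degrees from closed; keep the valve shut as long as the cover is off, and do not disturb the other things on the bench.

Things in the scene. Friction and masses are not known exactly. Their poses are not given: they have to be found in the camera images.
- station: fixed aluminium base plate 12 mm thick carrying the drying pot and its air valve. Origin: table level, under the pot's centre, z up. The valve stands 150 mm from the pot along the plate's -y. The pot is a steel cylinder, inner radius 70, outer radius 74 mm, floor 16 mm and rim 74 mm above the table
- pot_rim (a point): centre of the pot's mouth, 74 mm above the table
- pot_floor (a point): centre of the pot's inner floor, 16 mm above the table
- valve_axis (a point): point on the vertical turning axis of the valve lever, at the lever's mid height (80 mm above the table)
- lever_grip (a point): middle of the lever's black sleeve, 65 mm from the turning axis, 80 mm above the table. The lever is a level bar 12 mm wide (14 mm look), 16 mm high, reaching 98 mm out from the axis; below it is free down to the plate except for the 16 mm brass pipe, whose top is 44 mm above the table
- valve_lever (a joint): angle of the air valve lever in rad: 0 = closed (lever across the pipe, along the plate's -x), 1.571 = fully open (lever along the pipe, pointing away from the pot). It turns counter-clockwise seen from above as it opens, is stiff enough to stay where it is left, and has stops at both ends. Three black marks on the plate under it show closed, half open (0.785) and fully open
- cover: loose round aluminium pot cover, 300 g: flange radius 79 mm, 6 mm thick, with a spigot of radius 65 mm reaching 8 mm down into the pot. Origin at the centre of the flange's underside (on the rim plane when seated). On top a black bar handle along its x: 54 mm long, 18 mm wide (y), from 6 to 42 mm above the origin
- foam_pad: fixed white foam pad, 160 x 160 x 10 mm, the place to lay the cover. Origin: centre of its underside
- tray: fixed shallow blue tray, 260 (x) x 170 (y) mm outside, 4 mm floor, wall tops 14 mm above the table. Origin: centre of its underside; the parts stand in it
- fitting0: one of three to five steel fittings (None if absent), 60 g: square body 24 x 24 x 28 mm with a round nose, 18 mm in diameter and 16 mm high, on top; 44 mm high in all. Origin: centre of the square underside, z along the nose
- fitting1: one of three to five steel fittings (None if absent), 60 g: square body 24 x 24 x 28 mm with a round nose, 18 mm in diameter and 16 mm high, on top; 44 mm high in all. Origin: centre of the square underside, z along the nose
- fitting2: one of three to five steel fittings (None if absent), 60 g: square body 24 x 24 x 28 mm with a round nose, 18 mm in diameter and 16 mm high, on top; 44 mm high in all. Origin: centre of the square underside, z along the nose
- fitting3: one of three to five steel fittings (None if absent), 60 g: square body 24 x 24 x 28 mm with a round nose, 18 mm in diameter and 16 mm high, on top; 44 mm high in all. Origin: centre of the square underside, z along the nose
- fitting4: one of three to five steel fittings (None if absent), 60 g: square body 24 x 24 x 28 mm with a round nose, 18 mm in diameter and 16 mm high, on top; 44 mm high in all. Origin: centre of the square underside, z along the nose
- sleeve0: plain round steel sleeve, 24 mm in diameter, 34 mm high, not part of this batch. Origin: centre of its underside
- sleeve1: plain round steel sleeve, 24 mm in diameter, 34 mm high, not part of this batch. Origin: centre of its underside
- stick_cup: bystander: clear cup, 72 mm across, 90 mm high, with white mixing sticks. Origin: centre of underside
- solvent_bottle: bystander: white bottle, 52 mm in diameter, 130 mm high. Origin: centre of underside
- screwdriver: bystander: screwdriver lying on the table
- syringe: bystander: green-flanged dispensing syringe lying on the table, about 100 mm long
Not all that is in view belongs to the job. Several things have the shape of the cover; the one meant has the colours described above. Of the things that look like the foam_pad, take the one that is nearest to the robot's base at the start.

How it is judged:
By the outcome, as a careful person would: the job done as asked, in the order asked, and still so for the second after the job is handed in, with the robot touching nothing.
Of fitting0, fitting1, fitting2, fitting3, fitting4 only 3 to 5 are there at a start; the rules pass over those that are not, and their reading is None.
At some moment in a run one of fitting0, fitting1, fitting2, fitting3, fitting4 may be knocked a few centimetres aside while the robot is not near it.
Once in a run the grip may slacken for a moment while it holds something.
It also fails if it takes over 210 s, if anything falls off the work surface, if the arm or the gripper's body presses on something with over 40 N, if the wrist force passes 120 N, or if a joint passes its speed limit or range.

## Working session

There is one attempt and no reset: what is moved stays moved. The work goes in short steps, Python scripts to look and compute and a shell command to move; the robot and the scene stay as the last step left them, time stands still between calls to the robot, and variables do not carry over. Pictures are saved under pics/ and viewed, at most 14 in all, crops included, and the job is handed in when it is done.

```bash
mkdir -p pics
cat > h.py <<'E'
import numpy as np, cv2
from bench import robot
def grab(n,f=None):
    d=robot.grab_frame(n)
    if f: cv2.imwrite(f'pics/{f}.png',d['pixels'])
    np.savez(f'{n}.npz',**{k:np.array(d[k]) for k in('pixels','K','R','t')})
    return d
def load(n): return dict(np.load(f'{n}.npz'))
def ray(d,u,v,z):
    K,R,t=map(np.array,(d['K'],d['R'],d['t'])); c=-R.T@t
    w=R.T@np.linalg.inv(K)@np.array([u,v,1.]); return (c+w*(z-c[2])/w[2])[:2]
def proj(d,X):
    p=d['K']@(d['R']@np.array(X,float)+d['t']); return p[:2]/p[2]
E
python3 - <<'E'
from h import *
for n in('scene','top'):
    d=grab(n,n+'0'); print(n,(-d['R'].T@d['t']).round(), d['K'][0][0])
s=robot.read_state(); print({k:np.round(v,3) for k,v in s.items()})
E
```

```text
scene [1234.  580. 1206.] 447.8773645148144
top [ 149.   38. 1839.] 498.05682734809113
{'time_s': np.float64(0.1), 'joint_positions': array([ 1.05 ,  0.131,  1.489, -0.   ,  1.523, -0.085]), 'joint_velocities': array([-0.001, -0.001, -0.003, -0.001,  0.001, -0.001]), 'effort': array([ 1.0000e-03, -5.6133e+01, -4.9310e+01,  7.7000e-02,  2.9000e-02,
       -0.0000e+00]), 'tcp_pos': array([253.037, 543.509, 234.666]), 'tcp_rot': array([ 0.216,  0.976, -0.001, -0.   ]), 'wrist_force': array([ 0.544, -0.035, -0.112]), 'torque': array([ 0.043, -0.022,  0.   ]), 'grip_force': np.float64(0.0), 'width': np.float64(93.148)}
```

View pics/top0.png

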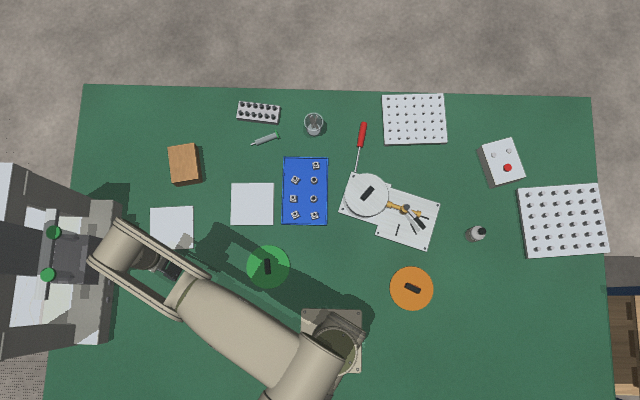

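View pics/scene0.png

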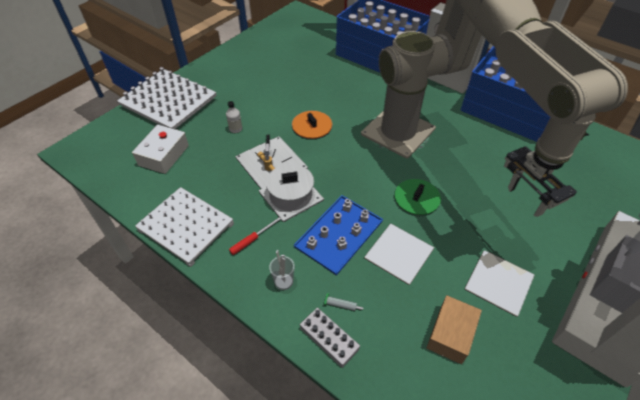

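The top view (image up = +x, left = +y) shows the station at about (390,208), with the cover on the pot at (367,194). The tray is at (305,190), and the nearer of the two pads is at (252,204). Next I'll enlarge the tray and station.

Run:
```python
from h import *
d=load('top'); im=d['pixels'][150:255,278:446]
cv2.imwrite('pics/c1.png',cv2.resize(im,None,fx=4.7,fy=4.7,interpolation=cv2.INTER_CUBIC))
hsv=cv2.cvtColor(d['pixels'],cv2.COLOR_BGR2HSV)
def show(n,m,z,a=100):
    c,_=cv2.findContours(m.astype('uint8'),cv2.RETR_EXTERNAL,cv2.CHAIN_APPROX_NONE)
    for k in c:
        if cv2.contourArea(k)<a: continue
        w=np.array([ray(d,*p[0],z) for p in k],np.float32)
        r=cv2.minAreaRect(w); print(n,np.round(r[0]),np.round(r[1]),round(r[2],1),'px',k[:,0].mean(0).round())
h,s,v=[hsv[...,i].astype(int) for i in range(3)]
show('tray',(h>105)&(h<125)&(s>120)&(v>100),10,800)
show('white',(s<40)&(v>150),10,400)
for p in [(344,172),(440,203)]: print(ray(d,*p,12))
```

```text
tray [539. 108.] [258. 171.] 1.4 px [305. 187.]
white [-15. 279.] [577. 236.] 59.8 px [266. 348.]
white [ 107. 1035.] [212. 182.] 89.9 px [ 40. 299.]
white [162. 724.] [381.  26.] 59.8 px [131. 288.]
white [306. 803.] [ 89. 130.] 60.4 px [113. 247.]
white [308. 640.] [383.  26.] 60.0 px [153. 246.]
white [ 404. 1087.] [111.  82.] 86.8 px [ 39. 217.]
white [386. 596.] [156. 156.] 4.7 px [175. 226.]
white [483. 303.] [156. 159.] 1.6 px [252. 204.]
white [ 462. -924.] [287. 450.] 2.1 px [596. 213.]
white [ 490. -207.] [410. 238.] 59.2 px [385. 204.]
white [ 676. -645.] [164. 123.] 17.2 px [503. 161.]
white [847. 300.] [160.  69.] 84.3 px [258. 110.]
white [ 840. -307.] [208. 242.] 3.5 px [414. 118.]
white [ 655. 1125.] [253. 554.] 76.4 px [ 41. 142.]
white [1034.  -85.] [353. 177.] 89.7 px [353.  70.]
white [1000. 1183.] [319. 188.] 86.4 px [35. 68.]
[612.8884469  -40.00715852]
[ 503.4886581  -400.68423734]
```

View pics/c1.png

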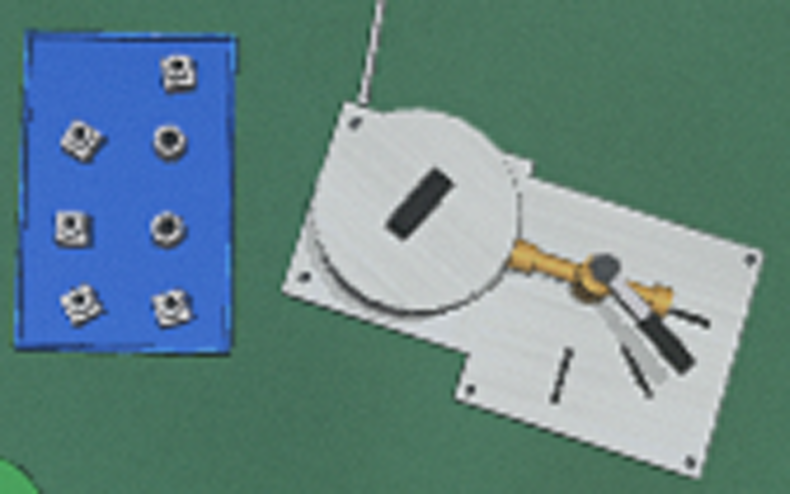

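Crop c1 shows five square fittings at crop pixels (178,72), (82,140), (72,228), (82,305) and (173,308). The sleeves are at (169,142) and (168,228). The handle is at (420,204), the valve axis at (604,267), and the black lever sleeve is centred near (667,343), so the valve is partly open. Now the measurements.

Run:
```python
from h import *
d=load('top'); im=d['pixels']; C=lambda x,y,z: ray(d,278+(x+.5)/4.7-.5,150+(y+.5)/4.7-.5,z)
hsv=cv2.cvtColor(im,cv2.COLOR_BGR2HSV); v=hsv[...,2]
def dark(x0,x1,y0,y1,z,thr=75):
    m=np.zeros(v.shape,bool); m[y0:y1,x0:x1]=v[y0:y1,x0:x1]<thr
    n,l,st,ce=cv2.connectedComponentsWithStats(m.astype('uint8'))
    for i in range(1,n):
        if st[i,4]<20: continue
        k=np.argwhere(l==i)[:,::-1]; w=np.array([ray(d,*p,z) for p in k])
        r=cv2.minAreaRect(w.astype(np.float32)); e,V=np.linalg.eigh(np.cov(w.T))
        print(st[i,4],'ctr',w.mean(0).round(1),r[1],'ang',np.degrees(np.arctan2(V[1,1],V[0,1])).round(1))
print('handle z116');dark(355,380,180,205,116)
print('lever z88');dark(408,430,212,233,88)
V=C(604,267,88);print('V cap',V)
# cover centre from white disc edges z=80 (crop points on edge)
pts=np.array([C(x,y,80) for x,y in[(313,190),(420,108),(520,205),(414,313),(345,135),(490,277),(490,132)]])
A=np.c_[2*pts,np.ones(len(pts))];s=np.linalg.lstsq(A,(pts**2).sum(1),rcond=None)[0];print('cover',s[:2],np.sqrt(s[2]+s[:2]@s[:2]))
P=s[:2]; print('|V-P|',np.linalg.norm(V-P),np.degrees(np.arctan2(*(V-P)[::-1])))
for a in[(344,104),(762,250),(700,474),(284,293)]: print('corner',C(*a,12).round(1))
for n,a in dict(closed=(563,375),half=(637,370),open=(690,318)).items():
    w=C(*a,12);print(n,w,np.degrees(np.arctan2(*(w-V)[::-1])))
for a in[(178,66),(82,134),(70,222),(80,300),(172,302)]: print('fit',C(*a,48).round(1))
for a in[(170,137),(167,225)]: print('slv',C(*a,38).round(1))
```

```text
handle z116
76 ctr [ 513.  -118.1] (16.882705688476562, 56.437278747558594) ang 140.4
lever z88
54 ctr [ 416.3 -307.5] (47.115516662597656, 13.797146797180176) ang -139.2
V cap [ 472.99643441 -261.04241308]
cover [ 516.99177834 -118.77513889] 80.02240557513991
|V-P| 148.91463188713487 -107.18392561197606
corner [614.6 -65.7]
corner [ 504.2 -399.7]
corner [ 325.  -347.8]
corner [459.2 -20.6]
closed [ 399.85973908 -241.21242783] 164.8297809664077
half [ 405.40311724 -299.44737675] -150.39576082590457
open [ 447.95303585 -341.71658179] -107.24572685808745
fit [632.8  68.1]
fit [575.5 141.9]
fit [504.7 148.7]
fit [443.3 138.6]
fit [443.7  67.2]
slv [577.3  72.9]
slv [506.4  73.1]
```

```bash
cat >> h.py <<'E'
from scipy.spatial.transform import Rotation as Ro
def go(x,y,z,yaw,smax=36):
    """tool down, tool x at world angle yaw (deg). Prints rotation rows first, then shift rows in the turned frame."""
    s=robot.read_state(); p=np.array(s['tcp_pos']); R0=Ro.from_quat(s['tcp_rot'])
    a=np.radians(yaw); c,n=np.cos(a),np.sin(a)
    R1=Ro.from_matrix(np.array([[c,n,0],[n,-c,0],[0,0,-1]]))
    rv=np.degrees((R0.inv()*R1).as_rotvec()); nr=max(1,int(np.ceil(np.linalg.norm(rv)/6.8)))
    sh=R1.inv().apply(np.array([x,y,z])-p); ns=max(1,int(np.ceil(np.linalg.norm(sh)/smax)))
    T=R0.as_matrix()
    print('t',round(s['time_s'],2),'p',p.round(1),'yaw',np.degrees(np.arctan2(T[1,0],T[0,0])).round(1),'w',round(s['width'],1),'grip',round(s['grip_force'],1),'F',np.round(s['wrist_force'],1))
    print(' turn %d rows'%nr,(rv/90/nr).round(4),'total',(rv/90).round(4),'| shift total',(sh/1000).round(4),'%d rows'%ns,(sh/1000/ns).round(4))
E
python3 -c "
from h import *
go(422.5,-302.8,235,39.4)"
```

```text
t 0.1 p [253.  543.5 234.7] yaw 155.0 w 93.1 grip 0.0 F [ 0.5 -0.  -0.1]
 turn 18 rows [-0.      0.0001  0.0714] total [-8.0000e-04  1.0000e-03  1.2847e+00] | shift total [-4.062e-01  7.615e-01 -3.000e-04] 24 rows [-0.0169  0.0317 -0.    ]
```

```bash
python3 -m crank '[[0,0,0,0,0,0.0714],[0,0,0,0,0,0.0714],[0,0,0,0,0,0.0714],[0,0,0,0,0,0.0714],[0,0,0,0,0,0.0714],[0,0,0,0,0,0.0714],[0,0,0,0,0,0.0714],[0,0,0,0,0,0.0714],[0,0,0,0,0,0.0714],[0,0,0,0,0,0.0714],[0,0,0,0,0,0.0714],[0,0,0,0,0,0.0714]]' 0.5 20
python3 -m crank '[[0,0,0,0,0,0.0714],[0,0,0,0,0,0.0714],[0,0,0,0,0,0.0714],[0,0,0,0,0,0.0714],[0,0,0,0,0,0.0714],[0,0,0,0,0,0.0714],[-0.017,0.0317,0,0,0,0],[-0.017,0.0317,0,0,0,0],[-0.017,0.0317,0,0,0,0],[-0.017,0.0317,0,0,0,0],[-0.017,0.0317,0,0,0,0],[-0.017,0.0317,0,0,0,0]]'
python3 -m crank '[[-0.017,0.0317,0,0,0,0],[-0.017,0.0317,0,0,0,0],[-0.017,0.0317,0,0,0,0],[-0.017,0.0317,0,0,0,0],[-0.017,0.0317,0,0,0,0],[-0.017,0.0317,0,0,0,0],[-0.017,0.0317,0,0,0,0],[-0.017,0.0317,0,0,0,0],[-0.017,0.0317,0,0,0,0],[-0.017,0.0317,0,0,0,0],[-0.017,0.0317,0,0,0,0],[-0.017,0.0317,0,0,0,0]]'
python3 -c "
from h import *
go(422.5,-302.8,150,39.4)"
```

```text
time_s: 1.1
tcp_pos: [253.1, 543.7, 235.0]
tcp_rot: [0.779, 0.627, -0.001, 0.0]
wrist_force: [0.5, 0.2, -0.4]
width: 46.7
grip_force: 0.0
time_s: 2.1
tcp_pos: [294.7, 330.5, 235.0]
tcp_rot: [0.941, 0.337, -0.0, 0.0]
wrist_force: [1.6, -0.2, 0.4]
width: 46.2
grip_force: 0.0
time_s: 3.1
tcp_pos: [378.3, -93.2, 235.5]
tcp_rot: [0.942, 0.337, 0.0, 0.0]
wrist_force: [0.8, 0.3, 0.4]
width: 46.9
grip_force: 0.0
t 3.1 p [378.3 -93.2 235.5] yaw 39.3 w 46.9 grip 0.0 F [0.8 0.3 0.4]
 turn 1 rows [ 0.0001 -0.0001 -0.0006] total [ 0.0001 -0.0001 -0.0006] | shift total [-0.0989  0.1901  0.0855] 7 rows [-0.0141  0.0272  0.0122]
```

```bash
python3 -m crank '[[-0.0141,0.0272,0,0,0,0],[-0.0141,0.0272,0,0,0,0],[-0.0141,0.0272,0,0,0,0],[-0.0141,0.0272,0,0,0,0],[-0.0141,0.0272,0,0,0,0],[-0.0141,0.0272,0,0,0,0],[-0.0141,0.0272,0,0,0,0],[0,0,0,0,0,0],[0,0,0,0,0,0]]'
python3 - <<'E'
from h import *
go(422.5,-302.8,78,39.4)
d=grab('wrist','w1')
for X in([422.5,-302.8,88],[472.7,-261.5,88],[516,-118.6,74]): print(proj(d,X).round())
E
```

```text
time_s: 3.85
tcp_pos: [422.5, -302.0, 234.5]
tcp_rot: [0.942, 0.336, -0.001, -0.001]
wrist_force: [-0.6, 0.5, 0.3]
width: 46.4
grip_force: 0.0
t 3.85 p [ 422.5 -302.   234.5] yaw 39.2 w 46.4 grip 0.0 F [-0.6  0.5  0.3]
 turn 1 rows [-0.0014  0.0002 -0.0018] total [-0.0014  0.0002 -0.0018] | shift total [-0.0005  0.0006  0.1565] 5 rows [-0.0001  0.0001  0.0313]
[318. 190.]
[318. 122.]
[222. -26.]
```

View pics/w1.png

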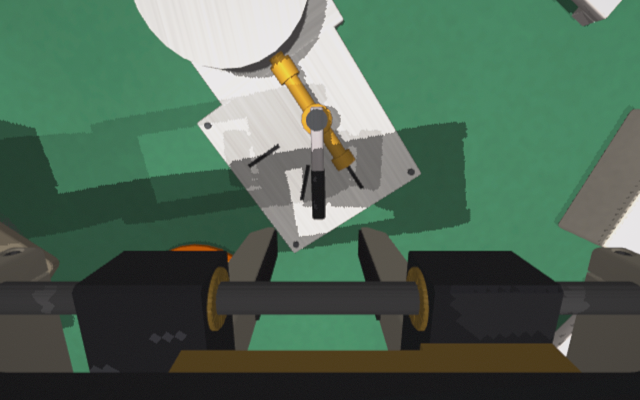

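```bash
python3 -m crank '[[0,0,0.0313,0,0,0],[0,0,0.0313,0,0,0],[0,0,0.0313,0,0,0],[0,0,0.0313,0,0,0],[0,0,0.031,0,0,0],[0,0,0,0,0,0]]'
python3 -m crank '[[0,0,0,0,0,0],[0,0,0,0,0,0],[0,0,0,0,0,0],[0,0,0,0,0,0],[0,0,0,0,0,0],[0,0,0,0,0,0]]' 0 20
python3 -m crank '[[0.0001,-0.0034,0,0,0,0.0333],[0.0001,-0.0034,0,0,0,0.0333],[0.0001,-0.0034,0,0,0,0.0333],[0.0001,-0.0034,0,0,0,0.0333],[0.0001,-0.0034,0,0,0,0.0333],[0.0001,-0.0034,0,0,0,0.0333],[0.0001,-0.0034,0,0,0,0.0333],[0.0001,-0.0034,0,0,0,0.0333],[0.0001,-0.0034,0,0,0,0.0333],[0.0001,-0.0034,0,0,0,0.0333],[0.0001,-0.0034,0,0,0,0.0333],[0.0001,-0.0034,0,0,0,0.0333]]'
```

```text
time_s: 4.4
tcp_pos: [419.3, -296.5, 73.0]
tcp_rot: [0.941, 0.337, -0.003, -0.005]
wrist_force: [-0.6, 0.3, -1.7]
width: 46.2
grip_force: 0.0
time_s: 4.9
tcp_pos: [423.6, -301.6, 80.7]
tcp_rot: [0.942, 0.337, 0.0, 0.001]
wrist_force: [-0.6, 1.8, 5.7]
width: 12.0
grip_force: 20.0
time_s: 5.9
tcp_pos: [408.0, -264.2, 80.7]
tcp_rot: [1.0, 0.028, -0.0, 0.001]
wrist_force: [-7.0, 0.8, 9.1]
width: 11.7
grip_force: 20.0
```

```bash
python3 -m crank '[[0.0001,-0.0034,0,0,0,0.0333],[0.0001,-0.0034,0,0,0,0.0333],[0.0001,-0.0034,0,0,0,0.0333],[0.0001,-0.0034,0,0,0,0.0333],[0.0001,-0.0034,0,0,0,0.0333],[0.0001,-0.0034,0,0,0,0.0333],[0.0001,-0.0034,0,0,0,0.0333],[0,0,0,0,0,0],[0,0,0,0,0,0]]'
python3 -c "
from h import *
go(472.7+65*np.cos(np.radians(162.8)),-261.5+65*np.sin(np.radians(162.8)),78,-17.2)"
```

```text
time_s: 6.65
tcp_pos: [410.7, -239.9, 80.6]
tcp_rot: [0.988, -0.153, -0.001, -0.0]
wrist_force: [-10.7, 5.2, 15.1]
width: 11.8
grip_force: 19.9
t 6.65 p [ 410.7 -239.9   80.6] yaw -17.6 w 11.8 grip 19.9 F [-10.7   5.2  15.1]
 turn 1 rows [-0.      0.0013 -0.0043] total [-0.      0.0013 -0.0043] | shift total [0.0006 0.0023 0.0026] 1 rows [0.0006 0.0023 0.0026]
```

```bash
python3 -m crank '[[0,-0.0017,0,0,0,0.0167],[0,-0.0017,0,0,0,0.0167],[0,0,0,0,0,0],[0,0,0,0,0,0]]'
python3 -c "
from h import *
d=grab('wrist','w2');go(411,-242,78,-17.2)"
```

```text
time_s: 6.98
tcp_pos: [411.0, -239.5, 80.6]
tcp_rot: [0.984, -0.179, -0.001, 0.002]
wrist_force: [-13.6, -10.4, 8.2]
width: 12.3
grip_force: 20.1
t 7.03 p [ 411.  -239.5   80.6] yaw -20.6 w 12.2 grip 20.1 F [-12.4  -9.5   7.6]
 turn 1 rows [ 0.0033  0.0009 -0.0377] total [ 0.0033  0.0009 -0.0377] | shift total [0.0007 0.0024 0.0026] 1 rows [0.0007 0.0024 0.0026]
```

View pics/w2.png

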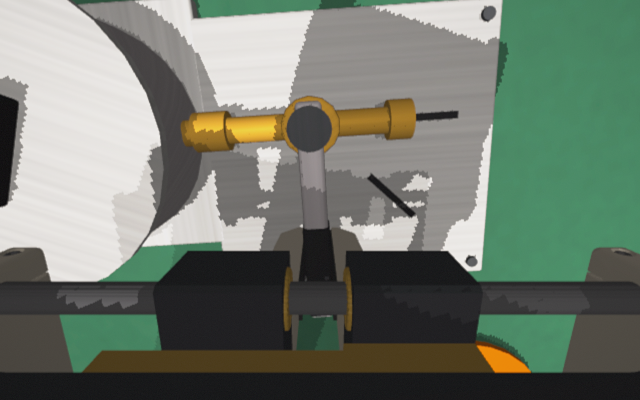

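```bash
python3 -m crank '[[0,0,0,0,0,0],[0,0,0,0,0,0],[0,0,0,0,0,0],[0,0,0,0,0,0],[0,0,-0.03,0,0,0],[0,0,-0.03,0,0,0],[0,0,-0.03,0,0,0],[0,0,-0.03,0,0,0],[0,0,0,0,0,0]]' 0.5 20
python3 -c "
from h import *
go(515.5,-118.5,200,140.4)"
```

```text
time_s: 7.78
tcp_pos: [415.5, -238.7, 206.5]
tcp_rot: [0.984, -0.178, 0.005, 0.002]
wrist_force: [1.0, -0.4, 1.1]
width: 46.6
grip_force: 0.0
t 7.78 p [ 415.5 -238.7  206.5] yaw -20.6 w 46.6 grip 0.0 F [ 1.  -0.4  1.1]
 turn 24 rows [ 0.0004  0.     -0.0745] total [ 9.1000e-03  7.0000e-04 -1.7885e+00] | shift total [-0.0005  0.1564  0.0065] 5 rows [-0.0001  0.0313  0.0013]
```

```bash
python3 -m crank '[[0,0,0,0,0,-0.0745],[0,0,0,0,0,-0.0745],[0,0,0,0,0,-0.0745],[0,0,0,0,0,-0.0745],[0,0,0,0,0,-0.0745],[0,0,0,0,0,-0.0745],[0,0,0,0,0,-0.0745],[0,0,0,0,0,-0.0745],[0,0,0,0,0,-0.0745],[0,0,0,0,0,-0.0745],[0,0,0,0,0,-0.0745],[0,0,0,0,0,-0.0745]]'
python3 -m crank '[[0,0,0,0,0,-0.0745],[0,0,0,0,0,-0.0745],[0,0,0,0,0,-0.0745],[0,0,0,0,0,-0.0745],[0,0,0,0,0,-0.0745],[0,0,0,0,0,-0.0745],[0,0,0,0,0,-0.0745],[0,0,0,0,0,-0.0745],[0,0,0,0,0,-0.0745],[0,0,0,0,0,-0.0745],[0,0,0,0,0,-0.0745],[0,0,0,0,0,-0.0745]]'
python3 -m crank '[[0,0.0313,0,0,0,0],[0,0.0313,0,0,0,0],[0,0.0313,0,0,0,0],[0,0.0313,0,0,0,0],[0,0.0313,0,0,0,0],[0,0,0,0,0,0],[0,0,0,0,0,0]]'
python3 - <<'E'
from h import *
go(515.5,-118.5,102,140.4)
for n in('wrist','top'):
    d=grab(n,n+'3'); print(proj(d,[515.5,-118.5,116]))
E
```

```text
time_s: 8.78
tcp_pos: [412.6, -236.6, 198.9]
tcp_rot: [0.865, 0.502, -0.0, -0.0]
wrist_force: [-0.2, -0.2, 0.0]
width: 46.5
grip_force: 0.0
time_s: 9.78
tcp_pos: [412.6, -236.6, 198.9]
tcp_rot: [0.336, 0.942, 0.0, -0.0]
wrist_force: [-0.2, -1.0, -0.3]
width: 46.6
grip_force: 0.0
time_s: 10.37
tcp_pos: [512.9, -114.9, 198.7]
tcp_rot: [0.338, 0.941, 0.0, -0.001]
wrist_force: [-0.8, -0.1, 0.6]
width: 46.6
grip_force: 0.0
t 10.37 p [ 512.9 -114.9  198.7] yaw 140.5 w 46.6 grip 0.0 F [-0.8 -0.1  0.6]
 turn 1 rows [-0.0002 -0.0006  0.0013] total [-0.0002 -0.0006  0.0013] | shift total [-0.0043 -0.0011  0.0967] 3 rows [-0.0014 -0.0004  0.0322]
[316.39925147 214.0598905 ]
[367.07767268 192.1017116 ]
```

View pics/wrist3.png

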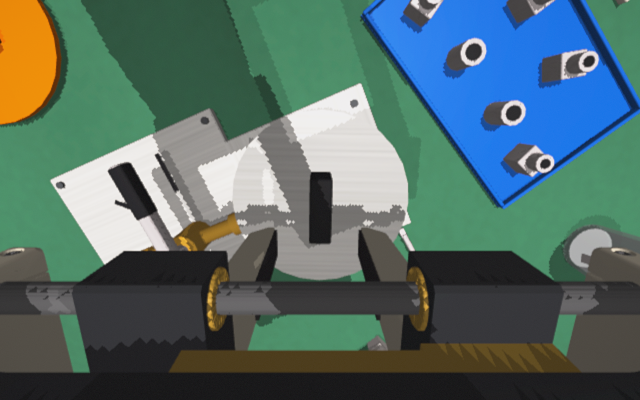

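```bash
python3 -m crank '[[-0.002,0,0.032,0,0,0],[0,0,0.032,0,0,0],[0,0,0.0285,0,0,0],[0,0,0,0,0,0],[0,0,0,0,0,0]]'
python3 -m crank '[[0,0,0,0,0,0],[0,0,0,0,0,0],[0,0,0,0,0,0],[0,0,0,0,0,0],[0,0,0,0,0,0],[0,0,0,0,0,0]]' 0 55
python3 -m crank '[[0,0,-0.008,0,0,0],[0,0,-0.008,0,0,0],[0,0,-0.012,0,0,0],[0,0,-0.02,0,0,0],[0,0,-0.02,0,0,0],[0,0,-0.02,0,0,0],[0,0,-0.02,0,0,0],[0,0,0,0,0,0],[0,0,0,0,0,0]]'
python3 - <<'E'
from h import *
grab('wrist','w4');grab('scene','s4'); go(483,303,200,140.4)
E
```

```text
time_s: 10.88
tcp_pos: [512.0, -118.2, 105.6]
tcp_rot: [0.34, 0.94, -0.0, -0.002]
wrist_force: [-0.3, -0.3, -0.4]
width: 46.6
grip_force: 0.0
time_s: 11.38
tcp_pos: [515.1, -117.8, 108.4]
tcp_rot: [0.339, 0.941, 0.0, 0.001]
wrist_force: [0.8, 1.8, 6.8]
width: 17.7
grip_force: 55.0
time_s: 12.13
tcp_pos: [514.7, -118.1, 216.5]
tcp_rot: [0.339, 0.941, -0.0, 0.001]
wrist_force: [0.6, 1.1, -2.9]
width: 17.8
grip_force: 55.0
t 12.23 p [ 513.3 -117.6  213.7] yaw 140.3 w 17.4 grip 55.0 F [-0.8  0.2 -3.4]
 turn 1 rows [-0.0005 -0.0011 -0.0008] total [-0.0005 -0.0011 -0.0008] | shift total [0.2914 0.3048 0.0137] 12 rows [0.0243 0.0254 0.0011]
```

View pics/w4.png

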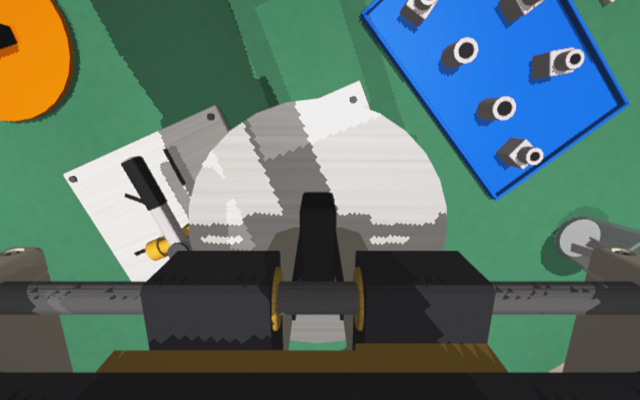

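The cover is up in the gripper: its handle is held at (318,220), and the closed lever is visible at (145,185). Carrying it to the pad.

```bash
python3 -m crank '[[0.0243,0.0254,0,0,0,0],[0.0243,0.0254,0,0,0,0],[0.0243,0.0254,0,0,0,0],[0.0243,0.0254,0,0,0,0],[0.0243,0.0254,0,0,0,0],[0.0243,0.0254,0,0,0,0],[0.0243,0.0254,0,0,0,0],[0.0243,0.0254,0,0,0,0],[0.0243,0.0254,0,0,0,0],[0.0243,0.0254,0,0,0,0],[0.0243,0.0254,0,0,0,0],[0.0243,0.0254,0,0,0,0]]'
python3 -m crank '[[0,0,0.03,0,0,0],[0,0,0.03,0,0,0],[0,0,0.03,0,0,0],[0,0,0,0,0,0],[0,0,0,0,0,0]]'
python3 - <<'E'
from h import *
go(483,303,50,140.4)
d=grab('top','t5'); X=robot.read_state()['tcp_pos']
E
```

```text
time_s: 13.23
tcp_pos: [482.6, 304.2, 212.6]
tcp_rot: [0.339, 0.941, -0.001, -0.001]
wrist_force: [0.3, -0.4, -3.2]
width: 17.3
grip_force: 55.0
time_s: 13.65
tcp_pos: [481.4, 301.7, 121.5]
tcp_rot: [0.339, 0.941, -0.003, -0.003]
wrist_force: [-0.5, -0.1, -1.7]
width: 17.4
grip_force: 55.0
t 13.65 p [481.4 301.7 121.5] yaw 140.3 w 17.4 grip 55.0 F [-0.5 -0.1 -1.7]
 turn 1 rows [-0.0046 -0.002  -0.0007] total [-0.0046 -0.002  -0.0007] | shift total [-0.0004  0.0021  0.0715] 2 rows [-0.0002  0.001   0.0357]
```

```bash
python3 -m crank '[[0,0.001,0.022,0,0,0],[0,0.001,0.018,0,0,0],[0,0,0.012,0,0,0],[0,0,0.006,0,0,0],[0,0,0.003,0,0,0],[0,0,0,0,0,0],[0,0,0,0,0,0]]'
python3 -m crank '[[0,0,0.003,0,0,0],[0,0,0.003,0,0,0],[0,0,0.002,0,0,0],[0,0,0,0,0,0],[0,0,0,0,0,0]]'
```

```text
time_s: 14.28
tcp_pos: [486.1, 304.9, 65.2]
tcp_rot: [0.339, 0.941, 0.001, 0.001]
wrist_force: [0.4, 0.8, -2.0]
width: 17.5
grip_force: 55.0
time_s: 14.7
tcp_pos: [485.2, 304.5, 55.7]
tcp_rot: [0.339, 0.941, -0.0, -0.0]
wrist_force: [0.2, -0.2, -3.3]
width: 17.5
grip_force: 55.0
```

```bash
python3 -m crank '[[-0.001,0.0,0.002,0,0,0],[0,-0.001,0.002,0,0,0],[0,0,0.002,0,0,0],[0,0,0,0,0,0],[0,0,0,0,0,0]]'
```

```text
time_s: 15.12
tcp_pos: [486.1, 303.4, 52.4]
tcp_rot: [0.339, 0.941, 0.0, 0.0]
wrist_force: [-8.7, -3.6, 16.2]
width: 17.4
grip_force: 55.0
```

```bash
python3 -m crank '[[0,0,0,0,0,0],[0,0,0,0,0,0],[0,0,0,0,0,0],[0,0,-0.01,0,0,0],[0,0,-0.02,0,0,0],[0,0,-0.035,0,0,0],[0,0,-0.035,0,0,0],[0,0,-0.035,0,0,0],[0,0,-0.035,0,0,0],[0,0,-0.035,0,0,0],[0,0,0,0,0,0]]' 0.55 30
python3 -c "
from h import *
go(540,30,270,90)"
```

```text
time_s: 16.03
tcp_pos: [488.6, 304.7, 264.9]
tcp_rot: [0.339, 0.941, 0.005, 0.005]
wrist_force: [1.0, -0.1, 0.8]
width: 51.2
grip_force: 0.0
t 16.03 p [488.6 304.7 264.9] yaw 140.3 w 51.2 grip 0.0 F [ 1.  -0.1  0.8]
 turn 8 rows [ 0.0011 -0.      0.0699] total [ 8.700e-03 -3.000e-04  5.593e-01] | shift total [-0.2747  0.0514 -0.0051] 8 rows [-0.0343  0.0064 -0.0006]
```

```bash
python3 -m crank '[[0,0,0,0,0,0.07],[0,0,0,0,0,0.07],[0,0,0,0,0,0.07],[0,0,0,0,0,0.07],[0,0,0,0,0,0.07],[0,0,0,0,0,0.07],[0,0,0,0,0,0.07],[0,0,0,0,0,0.07],[-0.035,0.0065,0,0,0,0],[-0.035,0.0065,0,0,0,0],[-0.035,0.0065,0,0,0,0],[-0.035,0.0065,0,0,0,0]]'
python3 -m crank '[[-0.035,0.0065,0,0,0,0],[-0.035,0.0065,0,0,0,0],[-0.035,0.0065,0,0,0,0],[-0.03,0.006,0,0,0,0],[0,0,0,0,0,0],[0,0,0,0,0,0],[0,0,0,0,0,0]]'
python3 - <<'E'
from h import *
go(540,30,270,90)
d=grab('wrist'); t=grab('top'); s=grab('scene')
F=[(632.8,68.1),(575.5,141.9),(504.7,148.7),(443.3,138.6),(443.7,67.2),(577.3,72.9),(506.4,73.1)]
for f in F: print(proj(d,[*f,48]).round())
cv2.imwrite('pics/w6.png',cv2.resize(d['pixels'][0:260],None,fx=1.25,fy=1.25))
a=cv2.resize(t['pixels'][140:260,225:455],None,fx=3.4,fy=3.4,interpolation=cv2.INTER_CUBIC); cv2.imwrite('pics/t6.png',a)
E
```

```text
time_s: 17.03
tcp_pos: [511.3, 161.9, 255.3]
tcp_rot: [0.707, 0.707, 0.0, 0.0]
wrist_force: [0.3, -1.3, 0.5]
width: 51.0
grip_force: 0.0
time_s: 17.62
tcp_pos: [536.6, 28.4, 255.1]
tcp_rot: [0.708, 0.706, 0.0, -0.0]
wrist_force: [0.2, 0.3, 0.1]
width: 50.9
grip_force: 0.0
t 17.62 p [536.6  28.4 255.1] yaw 89.9 w 50.9 grip 0.0 F [0.2 0.3 0.1]
 turn 1 rows [ 0.     -0.0003 -0.0011] total [ 0.     -0.0003 -0.0011] | shift total [ 0.0016  0.0034 -0.0149] 1 rows [ 0.0016  0.0034 -0.0149]
[402. 143.]
[354.  74.]
[287.  67.]
[231.  77.]
[236. 144.]
[353. 139.]
[291. 139.]
```

View pics/w6.png

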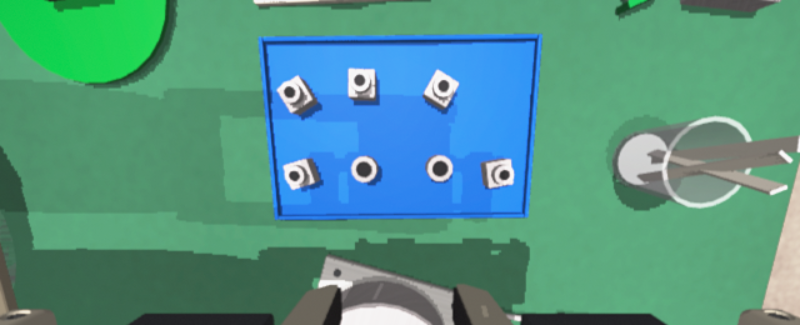

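View pics/t6.png

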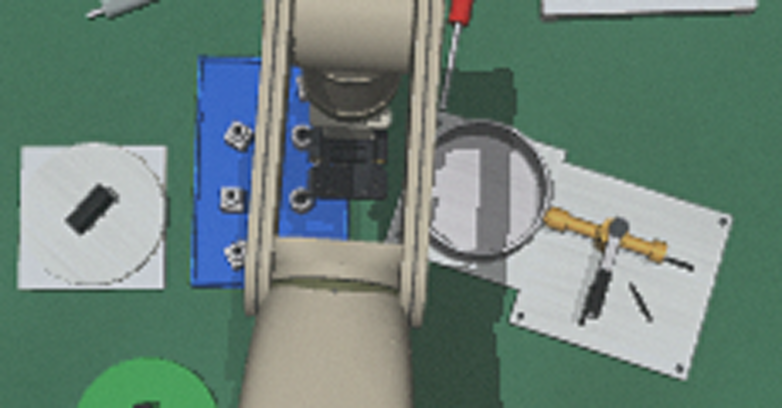

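View w6 shows all five fittings still standing in the tray, at scaled pixels (296,95), (362,85), (440,89), (300,174) and (499,174), with the sleeves at (364,169) and (440,169). View t6 shows the cover lying on the pad at (93,210), the pot empty and the lever closed.

```bash
cat >> h.py <<'E'
def parts(d,roi=None,amin=150):
    hsv=cv2.cvtColor(d['pixels'],cv2.COLOR_BGR2HSV); h,s,v=[hsv[...,i].astype(int) for i in range(3)]
    blue=((h>100)&(h<125)&(s>110)).astype('uint8')
    c,_=cv2.findContours(blue,cv2.RETR_EXTERNAL,cv2.CHAIN_APPROX_NONE); c=max(c,key=cv2.contourArea)
    m=np.zeros_like(blue); cv2.drawContours(m,[cv2.convexHull(c)],-1,1,-1); m=cv2.erode(m,np.ones((9,9)))
    br=((s<60)&(v>95)&(m>0)).astype('uint8'); br=cv2.morphologyEx(br,cv2.MORPH_CLOSE,np.ones((7,7)))
    c,_=cv2.findContours(br,cv2.RETR_EXTERNAL,cv2.CHAIN_APPROX_NONE)
    for k in c:
        if cv2.contourArea(k)<amin: continue
        # dark bore of the nose = its top centre
        x,y,w,hh=cv2.boundingRect(k); fill=np.zeros_like(br); cv2.drawContours(fill,[k],-1,1,-1)
        dk=np.argwhere((fill>0)&(v<75)); 
        b=dk.mean(0)[::-1] if len(dk) else [np.nan]*2
        W=np.array([ray(d,*p[0],32) for p in k],np.float32); r=cv2.minAreaRect(W)
        print('px',(x+w//2,y+hh//2),'bore48',ray(d,*b,48).round(1),'bore38',ray(d,*b,38).round(1),'n',len(dk),'rect32',np.round(r[0],1),np.round(r[1],1),'ang',round(r[2]%90,1))
E
python3 -c "
from h import *
parts(load('wrist'))"
```

```text
px (398, 139) bore48 [633.4  71.8] bore38 [636.1  71.1] n 35 rect32 [631.4  72.2] [29.  25.1] ang 9.9
px (241, 139) bore48 [443.   71.6] bore38 [440.4  70.8] n 33 rect32 [445.1  72.4] [30.3 24. ] ang 16.5
px (291, 135) bore48 [506.3  77. ] bore38 [505.4  76.4] n 90 rect32 [505.4  76.2] [23.2 23.7] ang 89.8
px (351, 134) bore48 [575.1  77.6] bore38 [576.2  77. ] n 89 rect32 [576.1  77.2] [23.6 23.3] ang 0.9
px (238, 75) bore48 [443.9 142.7] bore38 [441.3 143.9] n 40 rect32 [446.3 142. ] [26.  28.9] ang 30.3
px (353, 71) bore48 [576.4 147.2] bore38 [577.5 148.6] n 27 rect32 [576.1 146.9] [24.6 24.1] ang 60.7
px (290, 67) bore48 [503.3 154.7] bore38 [502.4 156.2] n 1 rect32 [505.4 151.4] [24.  23.6] ang 89.0
```

```bash
cat >> h.py <<'E'
P=np.array([516,-118.5]); PY=150
def slot(i):
    c=[(-48,0),(-14,25),(-14,-25),(20,25),(20,-25)][i]; a=np.radians(PY)
    return P+c[0]*np.array([np.cos(a),np.sin(a)])+c[1]*np.array([np.sin(a),-np.cos(a)])
E
python3 - <<'E'
from h import *
d=load('top'); 
for c in[(430,190),(551,190),(490,120),(490,262)]: print(ray(d,225+(c[0]+.5)/3.4-.5,140+(c[1]+.5)/3.4-.5,74))
go(633.1,70,150,189.9)
E
```

```text
[510.18227618 -64.68894408]
[ 513.70779798 -193.43728974]
[ 588.57973566 -127.88997327]
[ 434.39788561 -129.16473484]
t 17.77 p [536.5  29.4 255. ] yaw 90.0 w 51.2 grip 0.0 F [ 0.1 -0.1 -0. ]
 turn 15 rows [ 0.    -0.    -0.074] total [ 2.0000e-04 -1.0000e-04 -1.1097e+00] | shift total [-0.1021  0.0234  0.105 ] 5 rows [-0.0204  0.0047  0.021 ]
```

```bash
sed -i 's/P=np.array(\[516,-118.5\])/P=np.array([515,-118.5])/' h.py
python3 -m crank '[[0,0,0,0,0,-0.074],[0,0,0,0,0,-0.074],[0,0,0,0,0,-0.074],[0,0,0,0,0,-0.074],[0,0,0,0,0,-0.074],[0,0,0,0,0,-0.074],[0,0,0,0,0,-0.074],[0,0,0,0,0,-0.074],[0,0,0,0,0,-0.074],[0,0,0,0,0,-0.074],[0,0,0,0,0,-0.074],[0,0,0,0,0,-0.074]]' 0.45 30
python3 -m crank '[[0,0,0,0,0,-0.074],[0,0,0,0,0,-0.074],[0,0,0,0,0,-0.074],[-0.0204,0.0047,0.02,0,0,0],[-0.0204,0.0047,0.02,0,0,0],[-0.0204,0.0047,0.02,0,0,0],[-0.0204,0.0047,0.02,0,0,0],[-0.0204,0.0047,0.02,0,0,0],[0,0,0,0,0,0],[0,0,0,0,0,0]]'
python3 - <<'E'
from h import *
go(633.1,70,25,189.9)
d=grab('wrist'); parts(d); cv2.imwrite('pics/w7.png',d['pixels'])
E
```

```text
time_s: 18.77
tcp_pos: [536.5, 29.4, 255.0]
tcp_rot: [0.085, 0.996, 0.0, -0.0]
wrist_force: [0.3, 0.1, -0.3]
width: 41.7
grip_force: 0.0
time_s: 19.6
tcp_pos: [631.9, 70.2, 152.3]
tcp_rot: [-0.087, 0.996, 0.0, -0.002]
wrist_force: [-0.4, -0.0, -1.2]
width: 42.0
grip_force: 0.0
t 19.6 p [631.9  70.2 152.3] yaw -170.0 w 42.0 grip 0.0 F [-0.4 -0.  -1.2]
 turn 1 rows [ 0.0005 -0.003   0.0008] total [ 0.0005 -0.003   0.0008] | shift total [-0.0011 -0.0004  0.1273] 4 rows [-0.0003 -0.0001  0.0318]
px (320, 198) bore48 [633.9  71.8] bore38 [636.7  72.4] n 99 rect32 [632.4  71.8] [29.6 22.7] ang 10.6
px (416, 151) bore48 [576.6 144.5] bore38 [577.1 147.9] n 113 rect32 [577.3 147.8] [27.  24.1] ang 60.2
px (337, 137) bore48 [576.   76.2] bore38 [576.5  76.9] n 195 rect32 [576.7  76.9] [23.6 23.2] ang 55.4
px (445, 65) bore48 [507.3 147.8] bore38 [505.1 151.4] n 208 rect32 [504.6 152.9] [27.4 25. ] ang 88.7
px (353, 47) bore48 [507.9  75.6] bore38 [505.7  76.3] n 248 rect32 [504.8  76.9] [23.4 23.9] ang 65.5
```

View pics/w7.png

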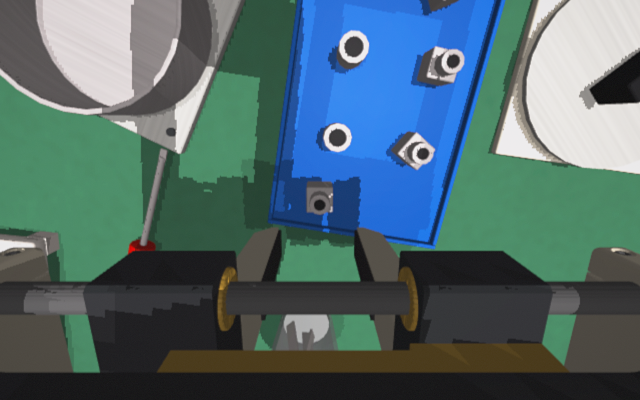

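View w7 shows the first fitting at (319,198), between and ahead of the fingers and aligned with them. Descending to grip it.

```bash
python3 -m crank '[[-0.001,-0.001,0.035,0,0,0],[0,0,0.035,0,0,0],[0,0,0.03,0,0,0],[0,0,0.017,0,0,0],[0,0,0.008,0,0,0],[0,0,0,0,0,0]]'
python3 -m crank '[[0,0,0,0,0,0],[0,0,0,0,0,0],[0,0,0,0,0,0],[0,0,0,0,0,0],[0,0,0,0,0,0]]' 0 30
python3 -c "
from h import *
go(*slot(0),140,PY)"
```

```text
time_s: 20.15
tcp_pos: [633.3, 67.9, 29.5]
tcp_rot: [-0.086, 0.996, 0.0, -0.001]
wrist_force: [-0.3, -0.7, 0.1]
width: 41.9
grip_force: 0.0
time_s: 20.57
tcp_pos: [636.0, 68.0, 32.5]
tcp_rot: [-0.086, 0.996, -0.0, 0.002]
wrist_force: [-1.1, 0.6, 7.3]
width: 23.9
grip_force: 30.0
t 20.57 p [636.   68.   32.5] yaw -170.2 w 23.9 grip 30.0 F [-1.1  0.6  7.3]
 turn 6 rows [0.0001 0.0004 0.0738] total [0.0006 0.0024 0.4426] | shift total [-0.0364 -0.222  -0.1075] 7 rows [-0.0052 -0.0317 -0.0154]
```

```bash
python3 -m crank '[[0,0,-0.015,0,0,0],[0,0,-0.03,0,0,0],[0,0,-0.035,0,0,0],[0,0,-0.03,0,0,0],[0,0,0,0,0,0.074],[0,0,0,0,0,0.074],[0,0,0,0,0,0.074],[0,0,0,0,0,0.074],[0,0,0,0,0,0.074],[0,0,0,0,0,0.074]]'
python3 -c "
from h import *
go(*slot(0),140,PY)"
```

```text
time_s: 21.4
tcp_pos: [634.5, 67.8, 141.5]
tcp_rot: [0.263, 0.965, 0.0, 0.001]
wrist_force: [0.3, -0.4, -0.6]
width: 24.1
grip_force: 30.0
t 21.4 p [634.5  67.8 141.5] yaw 149.5 w 24.1 grip 30.0 F [ 0.3 -0.4 -0.6]
 turn 1 rows [ 0.0003  0.0006 -0.0051] total [ 0.0003  0.0006 -0.0051] | shift total [-0.0376 -0.2211  0.0015] 7 rows [-0.0054 -0.0316  0.0002]
```

```bash
python3 -m crank '[[-0.0054,-0.0316,0,0,0,0],[-0.0054,-0.0316,0,0,0,0],[-0.0054,-0.0316,0,0,0,0],[-0.0054,-0.0316,0,0,0,0],[-0.0054,-0.0316,0,0,0,0],[-0.0054,-0.0316,0,0,0,0],[-0.0054,-0.0316,0,0,0,0],[0,0,0,0,0,0],[0,0,0,0,0,0]]'
python3 - <<'E'
from h import *
go(*slot(0),45,PY)
grab('wrist','w8')
E
```

```text
time_s: 22.15
tcp_pos: [555.8, -144.2, 141.3]
tcp_rot: [0.261, 0.965, -0.0, 0.001]
wrist_force: [0.7, 0.9, 0.4]
width: 24.1
grip_force: 30.0
t 22.15 p [ 555.8 -144.2  141.3] yaw 149.7 w 24.1 grip 30.0 F [0.7 0.9 0.4]
 turn 1 rows [ 0.0001  0.0008 -0.0035] total [ 0.0001  0.0008 -0.0035] | shift total [0.0001 0.0019 0.0963] 3 rows [0.     0.0006 0.0321]
```

View pics/w8.png

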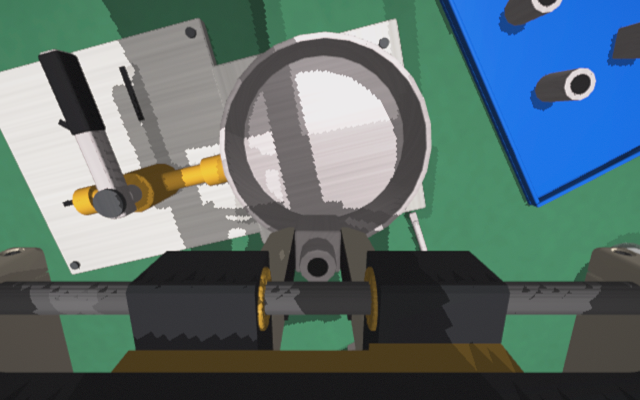

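Run:
```python
from h import *
def circ(w):
    A=np.c_[2*w,np.ones(len(w))];s=np.linalg.lstsq(A,(w**2).sum(1),rcond=None)[0];return s[:2].round(1),np.sqrt(s[2]+s[:2]@s[:2]).round(1)
d=load('wrist')
px=[(221,140),(432,140),(327,33),(245,75),(407,75),(236,190),(420,185)]
print(circ(np.array([ray(d,*p,74) for p in px])))
t=grab('top'); cv2.imwrite('pics/t8.png',cv2.resize(t['pixels'][150:250,330:430],None,fx=6,fy=6,interpolation=cv2.INTER_CUBIC))
```

```text
(array([ 517.1, -114.6]), np.float64(71.8))
```

View pics/t8.png

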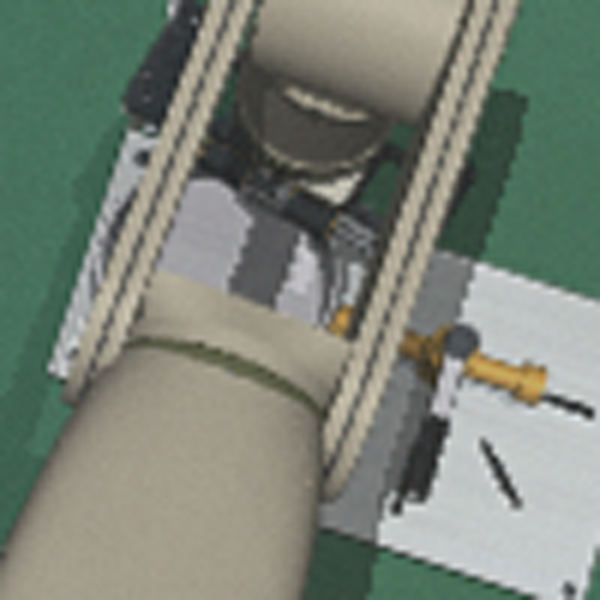

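```bash
sed -i 's/P=np.array(\[515,-118.5\])/P=np.array([516,-116.5])/' h.py; python3 -c "
from h import *
go(*slot(0),45,PY)"
```

```text
t 22.25 p [ 556.4 -142.2  140.9] yaw 149.9 w 24.0 grip 30.0 F [-0.3  0.2  0.4]
 turn 1 rows [ 0.0004  0.0006 -0.0016] total [ 0.0004  0.0006 -0.0016] | shift total [-0.0002  0.002   0.0959] 3 rows [-0.0001  0.0007  0.032 ]
```

```bash
python3 -m crank '[[0,0.002,0.03,0,0,0],[0,0,0.03,0,0,0],[0,0,0.02,0,0,0],[0,0,0.01,0,0,0],[0,0,0.004,0,0,0],[0,0,0,0,0,0],[0,0,0,0,0,0],[0,0,0,0,0,0]]'
```

```text
time_s: 22.92
tcp_pos: [558.2, -140.6, 47.4]
tcp_rot: [0.26, 0.966, -0.0, 0.001]
wrist_force: [0.2, 0.8, 0.0]
width: 23.8
grip_force: 30.0
```

```bash
python3 -m crank '[[0,0,0.002,0,0,0],[0,0,0,0,0,0],[0,0,0,0,0,0]]'
python3 -m crank '[[0,0,0,0,0,0],[0,0,0,0,0,0],[0,0,0,0,0,0],[0,0,-0.01,0,0,0],[0,0,-0.02,0,0,0],[0,0,-0.03,0,0,0],[0,0,-0.035,0,0,0],[0,0,0,0,0,0]]' 0.34 30
python3 -c "
from h import *
go(576.2,145,140,150.5)"
```

```text
time_s: 23.17
tcp_pos: [557.5, -140.8, 44.5]
tcp_rot: [0.26, 0.966, 0.0, 0.001]
wrist_force: [0.7, 0.4, 0.9]
width: 24.0
grip_force: 30.0
time_s: 23.83
tcp_pos: [561.1, -142.2, 147.8]
tcp_rot: [0.26, 0.966, -0.0, 0.006]
wrist_force: [0.9, -0.2, 0.8]
width: 31.4
grip_force: 0.0
t 23.83 p [ 561.1 -142.2  147.8] yaw 149.9 w 31.4 grip 0.0 F [ 0.9 -0.2  0.8]
 turn 1 rows [ 0.0013  0.0071 -0.0069] total [ 0.0013  0.0071 -0.0069] | shift total [0.1282 0.2574 0.0078] 8 rows [0.016  0.0322 0.001 ]
```

```bash
python3 -m crank '[[0.016,0.0322,0,0,0,0],[0.016,0.0322,0,0,0,0],[0.016,0.0322,0,0,0,0],[0.016,0.0322,0,0,0,0],[0.016,0.0322,0,0,0,0],[0.016,0.0322,0,0,0,0],[0.016,0.0322,0,0,0,0],[0.016,0.0322,0,0,0,0],[0,0,0,0,0,0],[0,0,0,0,0,0]]' 0.45
python3 - <<'E'
from h import *
go(576.2,145,29,150.5); d=grab('wrist'); parts(d)
E
```

```text
time_s: 24.67
tcp_pos: [575.5, 148.2, 139.5]
tcp_rot: [0.258, 0.966, 0.0, 0.0]
wrist_force: [-0.8, 0.1, 0.3]
width: 41.8
grip_force: 0.0
t 24.67 p [575.5 148.2 139.5] yaw 150.1 w 41.8 grip 0.0 F [-0.8  0.1  0.3]
 turn 1 rows [ 0.0002  0.0003 -0.0047] total [ 0.0002  0.0003 -0.0047] | shift total [-0.0021 -0.0025  0.1105] 4 rows [-0.0005 -0.0006  0.0276]
px (318, 200) bore48 [576.6 147.5] bore38 [579.2 146.1] n 97 rect32 [574.9 148.2] [23.3 29.3] ang 60.6
px (200, 172) bore48 [505.8  81.1] bore38 [505.4  76.8] n 235 rect32 [505.5  74.8] [23.3 23.2] ang 12.2
px (279, 124) bore48 [504.6 152. ] bore38 [504.2 150.7] n 101 rect32 [504.8 153. ] [24.8 23.7] ang 87.7
px (151, 108) bore48 [445.   75.4] bore38 [442.2  71. ] n 217 rect32 [441.9  70.4] [27.6 26.5] ang 17.1
px (229, 61) bore48 [446.5 143.7] bore38 [443.7 142. ] n 169 rect32 [445.  143.2] [30.4 23.7] ang 29.5
```

```bash
python3 -m crank '[[-0.001,-0.001,0.035,0,0,0],[0,0,0.035,0,0,0],[0,0,0.025,0,0,0],[0,0,0.014,0,0,0],[0,0,0.004,0,0,0],[0,0,0,0,0,0]]'
python3 -m crank '[[0,0,0,0,0,0],[0,0,0,0,0,0],[0,0,0,0,0,0],[0,0,0,0,0,0],[0,0,0,0,0,0]]' 0 30
python3 -m crank '[[0,0,-0.015,0,0,0],[0,0,-0.03,0,0,0],[0,0,-0.035,0,0,0],[0,0,-0.03,0,0,0],[0,0,0,0,0,0]]'
python3 -c "
from h import *
go(*slot(1),140,PY)"
```

```text
time_s: 25.22
tcp_pos: [575.5, 143.9, 25.3]
tcp_rot: [0.261, 0.965, -0.0, -0.001]
wrist_force: [0.1, 0.1, -0.2]
width: 41.8
grip_force: 0.0
time_s: 25.63
tcp_pos: [577.5, 145.2, 28.0]
tcp_rot: [0.26, 0.966, 0.001, 0.002]
wrist_force: [-0.5, -0.8, 7.0]
width: 23.7
grip_force: 30.0
time_s: 26.05
tcp_pos: [580.3, 145.8, 144.5]
tcp_rot: [0.26, 0.966, 0.002, 0.005]
wrist_force: [0.5, -0.0, 0.7]
width: 23.8
grip_force: 30.0
t 26.05 p [580.3 145.8 144.5] yaw 149.9 w 23.8 grip 30.0 F [ 0.5 -0.   0.7]
 turn 1 rows [ 0.0048  0.0058 -0.0012] total [ 0.0048  0.0058 -0.0012] | shift total [-0.0895 -0.2343  0.0045] 7 rows [-0.0128 -0.0335  0.0006]
```

```bash
python3 -m crank '[[-0.0128,-0.0335,0,0,0,0],[-0.0128,-0.0335,0,0,0,0],[-0.0128,-0.0335,0,0,0,0],[-0.0128,-0.0335,0,0,0,0],[-0.0128,-0.0335,0,0,0,0],[-0.0128,-0.0335,0,0,0,0],[-0.0128,-0.0335,0,0,0,0],[0,0,0,0,0,0],[0,0,0,0,0,0],[0,0,0,0,0,0]]'
python3 -c "
from h import *
go(*slot(1),41,PY)"
```

```text
time_s: 26.88
tcp_pos: [535.7, -102.6, 135.9]
tcp_rot: [0.26, 0.966, 0.0, -0.0]
wrist_force: [0.5, -0.2, -0.5]
width: 23.8
grip_force: 30.0
t 26.88 p [ 535.7 -102.6  135.9] yaw 149.8 w 23.8 grip 30.0 F [ 0.5 -0.2 -0.5]
 turn 1 rows [ 0.0003 -0.0001 -0.0019] total [ 0.0003 -0.0001 -0.0019] | shift total [-0.0039  0.0031  0.0949] 3 rows [-0.0013  0.001   0.0316]
```

```bash
python3 -m crank '[[-0.003,0.002,0.03,0,0,0],[0,0,0.03,0,0,0],[0,0,0.02,0,0,0],[0,0,0.009,0,0,0],[0,0,0.003,0,0,0],[0,0,0,0,0,0],[0,0,0,0,0,0],[0,0,0,0,0,0]]'
```

```text
time_s: 27.55
tcp_pos: [540.9, -102.7, 45.8]
tcp_rot: [0.26, 0.966, -0.0, 0.002]
wrist_force: [0.0, 0.4, -0.7]
width: 23.6
grip_force: 30.0
```

```bash
python3 -m crank '[[0,0,0.003,0,0,0],[0,0,0.002,0,0,0],[0,0,0,0,0,0],[0,0,0,0,0,0]]'
python3 -m crank '[[0,0,0,0,0,0],[0,0,0,0,0,0],[0,0,0,0,0,0],[0,0,-0.01,0,0,0],[0,0,-0.02,0,0,0],[0,0,-0.03,0,0,0],[0,0,-0.035,0,0,0],[0,0,0,0,0,0]]' 0.33 30
python3 -c "
from h import *
go(504.6,151.5,140,178)"
```

```text
time_s: 27.88
tcp_pos: [540.3, -102.9, 39.9]
tcp_rot: [0.26, 0.966, 0.0, 0.001]
wrist_force: [0.8, 0.2, 4.4]
width: 23.9
grip_force: 30.0
time_s: 28.55
tcp_pos: [543.4, -103.7, 142.3]
tcp_rot: [0.26, 0.966, -0.0, 0.005]
wrist_force: [1.0, 0.1, 0.5]
width: 30.8
grip_force: 0.0
t 28.55 p [ 543.4 -103.7  142.3] yaw 149.9 w 30.8 grip 0.0 F [1.  0.1 0.5]
 turn 5 rows [ 0.      0.0014 -0.0625] total [ 0.      0.007  -0.3125] | shift total [0.0477 0.2537 0.0023] 8 rows [0.006  0.0317 0.0003]
```

```bash
python3 -m crank '[[0,0,0,0,0,0.0688],[0,0,0,0,0,0.0688],[0,0,0,0,0,0.0688],[0,0,0,0,0,0.0688],[0,0,0,0,0,0.0688],[0,0,0,0,0,0.0688],[0,0,0,0,0,0.0688],[0,0,0,0,0,0.0688],[0,0,0,0,0,0.0688],[0,0,0,0,0,0.0688],[0,0,0,0,0,0],[0,0,0,0,0,0]]' 0.45
python3 -c "
from h import *
go(504.6,151.5,140,88)"
```

```text
time_s: 29.55
tcp_pos: [539.4, -102.6, 134.3]
tcp_rot: [0.718, 0.696, 0.0, 0.0]
wrist_force: [0.1, -0.5, 0.8]
width: 41.7
grip_force: 0.0
t 29.55 p [ 539.4 -102.6  134.3] yaw 88.1 w 41.7 grip 0.0 F [ 0.1 -0.5  0.8]
 turn 1 rows [0.0002 0.0001 0.0017] total [0.0002 0.0001 0.0017] | shift total [ 0.2527 -0.0437 -0.0057] 8 rows [ 0.0316 -0.0055 -0.0007]
```

```bash
python3 -m crank '[[0.0316,-0.0055,0,0,0,0],[0.0316,-0.0055,0,0,0,0],[0.0316,-0.0055,0,0,0,0],[0.0316,-0.0055,0,0,0,0],[0.0316,-0.0055,0,0,0,0],[0.0316,-0.0055,0,0,0,0],[0.0316,-0.0055,0,0,0,0],[0.0316,-0.0055,0,0,0,0],[0,0,0,0,0,0],[0,0,0,0,0,0]]'
python3 - <<'E'
from h import *
go(504.6,151.5,28,88); d=grab('wrist'); parts(d)
E
```

```text
time_s: 30.38
tcp_pos: [504.0, 153.0, 134.1]
tcp_rot: [0.717, 0.697, 0.0, 0.0]
wrist_force: [0.2, -1.0, -0.5]
width: 41.8
grip_force: 0.0
t 30.38 p [504.  153.  134.1] yaw 88.3 w 41.8 grip 0.0 F [ 0.2 -1.  -0.5]
 turn 1 rows [0.0001 0.0001 0.0036] total [0.0001 0.0001 0.0036] | shift total [-0.0015  0.0006  0.1061] 3 rows [-0.0005  0.0002  0.0354]
px (248, 212) bore48 [444.6 143.2] bore38 [441.9 139.8] n 125 rect32 [443.7 143.5] [29.2 26.3] ang 30.2
px (318, 201) bore48 [504.3 152.2] bore38 [504.2 149.2] n 116 rect32 [504.6 153.9] [30.5 23.5] ang 88.3
```

```bash
python3 -m crank '[[-0.001,0,0.035,0,0,0],[0,0,0.035,0,0,0],[0,0,0.022,0,0,0],[0,0,0.012,0,0,0],[0,0,0.003,0,0,0],[0,0,0,0,0,0]]'
python3 -m crank '[[0,0,0,0,0,0],[0,0,0,0,0,0],[0,0,0,0,0,0],[0,0,0,0,0,0],[0,0,0,0,0,0]]' 0 30
python3 -m crank '[[0,0,-0.015,0,0,0],[0,0,-0.03,0,0,0],[0,0,-0.035,0,0,0],[0,0,-0.03,0,0,0],[0,0,0,0,0,0],[0,0,0,0,0,0]]'
python3 -c "
from h import *
go(*slot(2),140,PY)"
```

```text
time_s: 30.93
tcp_pos: [504.3, 149.7, 26.7]
tcp_rot: [0.72, 0.694, -0.001, -0.0]
wrist_force: [0.0, 0.0, 0.6]
width: 42.0
grip_force: 0.0
time_s: 31.35
tcp_pos: [505.7, 150.8, 28.6]
tcp_rot: [0.72, 0.694, 0.001, 0.001]
wrist_force: [-0.3, -2.1, 6.8]
width: 23.9
grip_force: 30.0
time_s: 31.85
tcp_pos: [506.3, 151.1, 139.8]
tcp_rot: [0.72, 0.694, 0.002, 0.002]
wrist_force: [-0.2, -0.4, -0.2]
width: 23.7
grip_force: 30.0
t 31.85 p [506.3 151.1 139.8] yaw 88.0 w 23.7 grip 30.0 F [-0.2 -0.4 -0.2]
 turn 10 rows [ 0.0004  0.0001 -0.0689] total [ 0.0036  0.0012 -0.6892] | shift total [-1.562e-01 -2.519e-01 -2.000e-04] 9 rows [-0.0174 -0.028  -0.    ]
```

```bash
python3 -m crank '[[0,0,0,0,0,-0.0689],[0,0,0,0,0,-0.0689],[0,0,0,0,0,-0.0689],[0,0,0,0,0,-0.0689],[0,0,0,0,0,-0.0689],[0,0,0,0,0,-0.0689],[0,0,0,0,0,-0.0689],[0,0,0,0,0,-0.0689],[0,0,0,0,0,-0.0689],[0,0,0,0,0,-0.0689],[-0.0174,-0.028,0,0,0,0],[-0.0174,-0.028,0,0,0,0]]'
python3 -m crank '[[-0.0174,-0.028,0,0,0,0],[-0.0174,-0.028,0,0,0,0],[-0.0174,-0.028,0,0,0,0],[-0.0174,-0.028,0,0,0,0],[-0.0174,-0.028,0,0,0,0],[-0.0174,-0.028,0,0,0,0],[-0.0174,-0.028,0,0,0,0],[0,0,0,0,0,0],[0,0,0,0,0,0],[0,0,0,0,0,0]]'
python3 -c "
from h import *
go(*slot(2),41,PY)"
```

```text
time_s: 32.85
tcp_pos: [505.1, 85.2, 135.0]
tcp_rot: [0.257, 0.966, -0.0, -0.001]
wrist_force: [-0.0, -1.0, -0.7]
width: 23.8
grip_force: 30.0
time_s: 33.68
tcp_pos: [512.8, -145.3, 135.4]
tcp_rot: [0.259, 0.966, 0.0, -0.001]
wrist_force: [0.5, -0.0, -0.4]
width: 23.9
grip_force: 30.0
t 33.68 p [ 512.8 -145.3  135.4] yaw 149.9 w 23.9 grip 30.0 F [ 0.5 -0.  -0.4]
 turn 1 rows [-0.     -0.0017 -0.0008] total [-0.     -0.0017 -0.0008] | shift total [-0.0023  0.0016  0.0944] 3 rows [-0.0008  0.0005  0.0315]
```

```bash
python3 -m crank '[[-0.002,0.001,0.03,0,0,0],[0,0,0.03,0,0,0],[0,0,0.02,0,0,0],[0,0,0.01,0,0,0],[0,0,0.004,0,0,0],[0,0,0,0,0,0],[0,0,0,0,0,0],[0,0,0,0,0,0]]'
```

```text
time_s: 34.35
tcp_pos: [517.1, -146.1, 44.3]
tcp_rot: [0.259, 0.966, -0.0, 0.001]
wrist_force: [1.0, -0.3, 0.3]
width: 23.4
grip_force: 30.0
```

```bash
python3 -m crank '[[0,0,0.003,0,0,0],[0,0,0.001,0,0,0],[0,0,0,0,0,0],[0,0,0,0,0,0]]'
python3 -m crank '[[0,0,0,0,0,0],[0,0,0,0,0,0],[0,0,0,0,0,0],[0,0,-0.01,0,0,0],[0,0,-0.02,0,0,0],[0,0,-0.03,0,0,0],[0,0,-0.035,0,0,0],[0,0,0,0,0,0]]' 0.33 30
python3 -c "
from h import *
go(443.9,142,140,210.2)
d=grab('wrist','w9')"
```

```text
time_s: 34.68
tcp_pos: [517.2, -146.4, 40.6]
tcp_rot: [0.259, 0.966, -0.0, 0.001]
wrist_force: [-1.8, 1.7, 7.7]
width: 23.5
grip_force: 30.0
time_s: 35.35
tcp_pos: [520.0, -147.6, 142.3]
tcp_rot: [0.259, 0.966, -0.001, 0.005]
wrist_force: [2.3, 0.0, 0.4]
width: 30.6
grip_force: 0.0
t 35.35 p [ 520.  -147.6  142.3] yaw 150.0 w 30.6 grip 0.0 F [2.3 0.  0.4]
 turn 9 rows [-0.0003  0.0008 -0.0744] total [-0.0027  0.0068 -0.6693] | shift total [-0.0799  0.2886  0.0023] 9 rows [-0.0089  0.0321  0.0003]
```

View pics/w9.png

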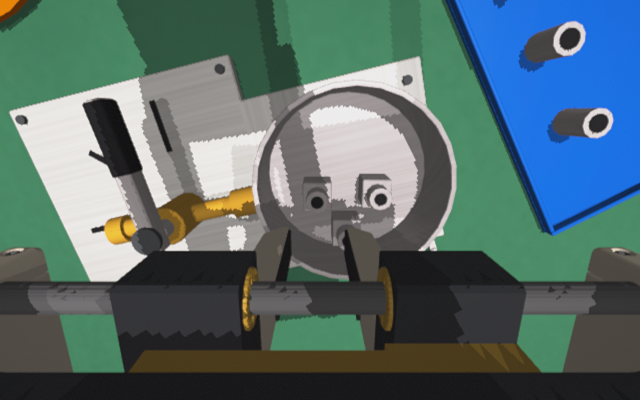

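View w9 shows three fittings standing in the pot, at (316,202), (378,198) and (345,228), with room for two more in the upper half. Next fitting C.

```bash
python3 -m crank '[[0,0,0,0,0,-0.0744],[0,0,0,0,0,-0.0744],[0,0,0,0,0,-0.0744],[0,0,0,0,0,-0.0744],[0,0,0,0,0,-0.0744],[0,0,0,0,0,-0.0744],[0,0,0,0,0,-0.0744],[0,0,0,0,0,-0.0744],[0,0,0,0,0,-0.0744],[-0.0089,0.0321,0,0,0,0],[-0.0089,0.0321,0,0,0,0],[-0.0089,0.0321,0,0,0,0]]' 0.45
python3 -m crank '[[-0.0089,0.0321,0,0,0,0],[-0.0089,0.0321,0,0,0,0],[-0.0089,0.0321,0,0,0,0],[-0.0089,0.0321,0,0,0,0],[-0.0089,0.0321,0,0,0,0],[-0.0089,0.0321,0,0,0,0],[0,0,0,0,0,0],[0,0,0,0,0,0],[0,0,0,0,0,0]]'
python3 - <<'E'
from h import *
go(443.9,142,28,210.2); d=grab('wrist'); parts(d)
E
```

```text
time_s: 36.4
tcp_pos: [489.5, -48.7, 133.0]
tcp_rot: [-0.26, 0.966, 0.0, -0.001]
wrist_force: [-0.0, 1.6, 0.7]
width: 42.0
grip_force: 0.0
time_s: 37.15
tcp_pos: [439.5, 143.5, 133.5]
tcp_rot: [-0.261, 0.965, -0.0, -0.0]
wrist_force: [-0.0, 0.3, 0.9]
width: 41.9
grip_force: 0.0
t 37.15 p [439.5 143.5 133.5] yaw -149.7 w 41.9 grip 0.0 F [-0.   0.3  0.9]
 turn 1 rows [-0.0001 -0.0006  0.0009] total [-0.0001 -0.0006  0.0009] | shift total [-0.003  -0.0035  0.1055] 3 rows [-0.001  -0.0012  0.0352]
px (257, 251) bore48 [nan nan] bore38 [nan nan] n 0 rect32 [502.2 116.9] [47.4 25.1] ang 10.3
px (210, 229) bore48 [500.   77.6] bore38 [505.2  76.3] n 211 rect32 [507.8  75.8] [23.6 23.6] ang 71.1
px (315, 205) bore48 [443.9 142.3] bore38 [446.6 143.8] n 107 rect32 [442.5 141.8] [30.5 22.9] ang 30.7
px (243, 162) bore48 [443.3  71.7] bore38 [446.   70.1] n 110 rect32 [441.   72.2] [28.9 26.1] ang 12.2
```

```bash
python3 -m crank '[[-0.003,-0.003,0.035,0,0,0],[0,0,0.035,0,0,0],[0,0,0.022,0,0,0],[0,0,0.012,0,0,0],[0,0,0.002,0,0,0],[0,0,0,0,0,0]]'
python3 -m crank '[[0,0,0,0,0,0],[0,0,0,0,0,0],[0,0,0,0,0,0],[0,0,0,0,0,0],[0,0,0,0,0,0]]' 0 30
python3 -m crank '[[0,0,-0.015,0,0,0],[0,0,-0.03,0,0,0],[0,0,-0.035,0,0,0],[0,0,-0.03,0,0,0],[0,0,0,0,0,0],[0,0,0,0,0,0]]'
python3 -c "
from h import *
go(*(slot(3)+[1,1.7]),140,PY)"
```

```text
time_s: 37.7
tcp_pos: [443.4, 141.4, 27.1]
tcp_rot: [-0.26, 0.966, -0.0, -0.001]
wrist_force: [-0.9, 0.7, 0.3]
width: 41.6
grip_force: 0.0
time_s: 38.12
tcp_pos: [445.1, 142.9, 29.3]
tcp_rot: [-0.261, 0.965, -0.0, 0.001]
wrist_force: [-0.4, -1.2, 6.7]
width: 23.7
grip_force: 30.0
time_s: 38.62
tcp_pos: [445.7, 143.3, 140.5]
tcp_rot: [-0.261, 0.965, -0.0, 0.003]
wrist_force: [-0.1, -0.6, -0.8]
width: 23.9
grip_force: 30.0
t 38.62 p [445.7 143.3 140.5] yaw -149.8 w 23.9 grip 30.0 F [-0.1 -0.6 -0.8]
 turn 9 rows [0.0001 0.0004 0.0744] total [0.0007 0.0035 0.6694] | shift total [-0.1708 -0.1628  0.0005] 7 rows [-0.0244 -0.0233  0.0001]
```

```bash
python3 -m crank '[[0,0,0,0,0,0.0744],[0,0,0,0,0,0.0744],[0,0,0,0,0,0.0744],[0,0,0,0,0,0.0744],[0,0,0,0,0,0.0744],[0,0,0,0,0,0.0744],[0,0,0,0,0,0.0744],[0,0,0,0,0,0.0744],[0,0,0,0,0,0.0744],[-0.0244,-0.0233,0,0,0,0],[-0.0244,-0.0233,0,0,0,0],[-0.0244,-0.0233,0,0,0,0]]'
python3 -m crank '[[-0.0244,-0.0233,0,0,0,0],[-0.0244,-0.0233,0,0,0,0],[-0.0244,-0.0233,0,0,0,0],[-0.0244,-0.0233,0,0,0,0],[0,0,0,0,0,0],[0,0,0,0,0,0],[0,0,0,0,0,0]]'
python3 -c "
from h import *
go(*(slot(3)+[1,1.7]),41,PY)"
```

```text
time_s: 39.62
tcp_pos: [471.2, 45.0, 136.1]
tcp_rot: [0.258, 0.966, -0.0, -0.001]
wrist_force: [0.4, -0.5, -0.2]
width: 23.9
grip_force: 30.0
time_s: 40.2
tcp_pos: [509.0, -83.4, 136.3]
tcp_rot: [0.259, 0.966, 0.0, -0.001]
wrist_force: [0.6, 1.3, -1.3]
width: 23.6
grip_force: 30.0
t 40.2 p [509.  -83.4 136.3] yaw 149.9 w 23.6 grip 30.0 F [ 0.6  1.3 -1.3]
 turn 1 rows [-0.0002 -0.0019 -0.0009] total [-0.0002 -0.0019 -0.0009] | shift total [-0.0026  0.0018  0.0953] 3 rows [-0.0009  0.0006  0.0318]
```

```bash
python3 -m crank '[[-0.001,0.001,0.03,0,0,0],[0,0,0.03,0,0,0],[0,0,0.02,0,0,0],[0,0,0.012,0,0,0],[0,0,0.005,0,0,0],[0,0,0,0,0,0],[0,0,0,0,0,0],[0,0,0,0,0,0]]'
```

```text
time_s: 40.87
tcp_pos: [511.9, -82.9, 41.4]
tcp_rot: [0.259, 0.966, 0.0, 0.0]
wrist_force: [0.0, -1.6, -0.2]
width: 23.6
grip_force: 30.0
```

```bash
python3 -m crank '[[0,0,0,0,0,0],[0,0,0,0,0,0],[0,0,0,0,0,0],[0,0,-0.01,0,0,0],[0,0,-0.02,0,0,0],[0,0,-0.03,0,0,0],[0,0,-0.035,0,0,0],[0,0,0,0,0,0]]' 0.33 30
python3 -c "
from h import *
go(443.6,70.5,140,195)"
```

```text
time_s: 41.53
tcp_pos: [515.7, -84.7, 144.4]
tcp_rot: [0.259, 0.966, 0.0, 0.006]
wrist_force: [1.3, -0.5, 0.9]
width: 30.7
grip_force: 0.0
t 41.53 p [515.7 -84.7 144.4] yaw 150.0 w 30.7 grip 0.0 F [ 1.3 -0.5  0.9]
 turn 7 rows [-0.0001  0.001  -0.0715] total [-0.001   0.0073 -0.5004] | shift total [0.0295 0.1686 0.0044] 5 rows [0.0059 0.0337 0.0009]
```

```bash
python3 -m crank '[[0,0,0,0,0,-0.0715],[0,0,0,0,0,-0.0715],[0,0,0,0,0,-0.0715],[0,0,0,0,0,-0.0715],[0,0,0,0,0,-0.0715],[0,0,0,0,0,-0.0715],[0,0,0,0,0,-0.0715],[0,0,0,0,0,0]]' 0.45
python3 -m crank '[[0.0059,0.0337,0,0,0,0],[0.0059,0.0337,0,0,0,0],[0.0059,0.0337,0,0,0,0],[0.0059,0.0337,0,0,0,0],[0.0059,0.0337,0,0,0,0],[0,0,0,0,0,0],[0,0,0,0,0,0]]'
python3 - <<'E'
from h import *
go(443.6,70.5,28,195); d=grab('wrist'); parts(d)
E
```

```text
time_s: 42.2
tcp_pos: [511.7, -83.6, 136.7]
tcp_rot: [-0.133, 0.991, -0.0, 0.0]
wrist_force: [0.2, 0.1, 0.0]
width: 41.9
grip_force: 0.0
time_s: 42.78
tcp_pos: [439.1, 72.8, 136.5]
tcp_rot: [-0.131, 0.991, -0.0, 0.001]
wrist_force: [0.6, -0.2, -0.2]
width: 41.7
grip_force: 0.0
t 42.78 p [439.1  72.8 136.5] yaw -165.0 w 41.7 grip 0.0 F [ 0.6 -0.2 -0.2]
 turn 1 rows [-0.0002  0.0006  0.0001] total [-0.0002  0.0006  0.0001] | shift total [-0.0038 -0.0034  0.1085] 4 rows [-0.0009 -0.0008  0.0271]
px (303, 263) bore48 [501.3  69.3] bore38 [506.8  70. ] n 5 rect32 [498.   74.1] [27.5 22.6] ang 14.8
px (315, 207) bore48 [443.   71.4] bore38 [446.1  72.2] n 113 rect32 [444.1  71.8] [25.8 23.2] ang 16.8
```

```bash
python3 -m crank '[[-0.004,-0.002,0.035,0,0,0],[0,0,0.035,0,0,0],[0,0,0.022,0,0,0],[0,0,0.013,0,0,0],[0,0,0.004,0,0,0],[0,0,0,0,0,0]]'
python3 -m crank '[[0,0,0,0,0,0],[0,0,0,0,0,0],[0,0,0,0,0,0],[0,0,0,0,0,0],[0,0,0,0,0,0]]' 0 30
python3 -m crank '[[0,0,-0.015,0,0,0],[0,0,-0.03,0,0,0],[0,0,-0.035,0,0,0],[0,0,-0.03,0,0,0],[0,0,0,0,0,0],[0,0,0,0,0,0]]'
python3 -c "
from h import *
go(*(slot(4)+[1,1.7]),140,PY)"
```

```text
time_s: 43.33
tcp_pos: [443.3, 69.5, 26.0]
tcp_rot: [-0.129, 0.992, -0.0, -0.001]
wrist_force: [0.8, 0.1, 0.0]
width: 41.5
grip_force: 0.0
time_s: 43.75
tcp_pos: [445.0, 70.6, 28.3]
tcp_rot: [-0.131, 0.991, -0.0, 0.001]
wrist_force: [-0.6, -1.1, 6.5]
width: 23.5
grip_force: 30.0
time_s: 44.25
tcp_pos: [445.5, 70.9, 139.4]
tcp_rot: [-0.131, 0.991, -0.0, 0.003]
wrist_force: [-0.5, -0.3, -1.8]
width: 23.5
grip_force: 30.0
t 44.25 p [445.5  70.9 139.4] yaw -165.0 w 23.5 grip 30.0 F [-0.5 -0.3 -1.8]
 turn 7 rows [0.0001 0.0005 0.0715] total [0.0006 0.0033 0.5003] | shift total [-0.1348 -0.15   -0.0006] 6 rows [-0.0225 -0.025  -0.0001]
```

```bash
python3 -m crank '[[0,0,0,0,0,0.0715],[0,0,0,0,0,0.0715],[0,0,0,0,0,0.0715],[0,0,0,0,0,0.0715],[0,0,0,0,0,0.0715],[0,0,0,0,0,0.0715],[0,0,0,0,0,0.0715],[0,0,0,0,0,0]]'
python3 -m crank '[[-0.0225,-0.025,0,0,0,0],[-0.0225,-0.025,0,0,0,0],[-0.0225,-0.025,0,0,0,0],[-0.0225,-0.025,0,0,0,0],[-0.0225,-0.025,0,0,0,0],[-0.0225,-0.025,0,0,0,0],[0,0,0,0,0,0],[0,0,0,0,0,0],[0,0,0,0,0,0]]'
python3 -c "
from h import *
go(*(slot(4)+[1,1.7]),41,PY)"
```

```text
time_s: 44.92
tcp_pos: [442.5, 70.7, 135.1]
tcp_rot: [0.262, 0.965, -0.0, -0.001]
wrist_force: [0.3, -0.0, 0.1]
width: 23.5
grip_force: 30.0
time_s: 45.67
tcp_pos: [484.7, -126.3, 135.7]
tcp_rot: [0.258, 0.966, 0.0, -0.001]
wrist_force: [0.8, -0.5, -1.7]
width: 23.7
grip_force: 30.0
t 45.67 p [ 484.7 -126.3  135.7] yaw 150.1 w 23.7 grip 30.0 F [ 0.8 -0.5 -1.7]
 turn 1 rows [-0.     -0.0015  0.0006] total [-0.     -0.0015  0.0006] | shift total [-0.0022  0.0012  0.0947] 3 rows [-0.0007  0.0004  0.0316]
```

```bash
python3 -m crank '[[-0.001,0.001,0.03,0,0,0],[0,0,0.03,0,0,0],[0,0,0.02,0,0,0],[0,0,0.012,0,0,0],[0,0,0.005,0,0,0],[0,0,0,0,0,0],[0,0,0,0,0,0],[0,0,0,0,0,0]]'
python3 -m crank '[[0,0,0,0,0,0],[0,0,0,0,0,0],[0,0,0,0,0,0],[0,0,-0.01,0,0,0],[0,0,-0.02,0,0,0],[0,0,-0.03,0,0,0],[0,0,-0.035,0,0,0],[0,0,-0.035,0,0,0],[0,0,0,0,0,0]]' 0.33 30
python3 - <<'E'
from h import *
go(486,304,200,140.3)
E
```

```text
time_s: 46.33
tcp_pos: [487.3, -125.9, 40.5]
tcp_rot: [0.258, 0.966, 0.0, 0.0]
wrist_force: [-0.3, 0.5, -1.0]
width: 23.9
grip_force: 30.0
time_s: 47.08
tcp_pos: [490.9, -127.9, 179.1]
tcp_rot: [0.259, 0.966, -0.001, 0.006]
wrist_force: [-0.6, -1.1, 1.1]
width: 30.4
grip_force: 0.0
t 47.08 p [ 490.9 -127.9  179.1] yaw 150.0 w 30.4 grip 0.0 F [-0.6 -1.1  1.1]
 turn 2 rows [0.001  0.0038 0.0537] total [0.002  0.0077 0.1074] | shift total [ 0.2797  0.3292 -0.0209] 13 rows [ 0.0215  0.0253 -0.0016]
```

```bash
python3 -m crank '[[0,0,0,0,0,0.0537],[0,0,0,0,0,0.0537],[0.0215,0.0253,-0.0016,0,0,0],[0.0215,0.0253,-0.0016,0,0,0],[0.0215,0.0253,-0.0016,0,0,0],[0.0215,0.0253,-0.0016,0,0,0],[0.0215,0.0253,-0.0016,0,0,0],[0.0215,0.0253,-0.0016,0,0,0],[0.0215,0.0253,-0.0016,0,0,0],[0.0215,0.0253,-0.0016,0,0,0]]' 0.45
python3 -m crank '[[0.0215,0.0253,-0.0016,0,0,0],[0.0215,0.0253,-0.0016,0,0,0],[0.0215,0.0253,-0.0016,0,0,0],[0.0215,0.0253,-0.0016,0,0,0],[0.0215,0.0253,-0.0016,0,0,0],[0,0,0,0,0,0],[0,0,0,0,0,0],[0,0,0,0,0,0]]'
python3 - <<'E'
from h import *
go(486,304,54,140.3)
t=grab('top')['pixels']; s=grab('scene')['pixels']; d=grab('wrist'); w=d['pixels']
print(proj(d,[486,304,60]))
a=cv2.resize(t[160:235,335:435],(400,300),interpolation=cv2.INTER_CUBIC)
b=cv2.resize(s[140:245,220:360],(400,300),interpolation=cv2.INTER_CUBIC)
c=cv2.resize(w,(480,300)); e=cv2.resize(t[140:260,220:348],(320,300),interpolation=cv2.INTER_CUBIC)
cv2.imwrite('pics/m10.png',np.vstack([np.hstack([a,b]),np.hstack([c,e])]))
E
```

```text
time_s: 47.92
tcp_pos: [483.7, 140.8, 183.7]
tcp_rot: [0.34, 0.941, 0.0, 0.001]
wrist_force: [0.4, 0.7, 0.8]
width: 41.8
grip_force: 0.0
time_s: 48.58
tcp_pos: [481.9, 304.9, 190.9]
tcp_rot: [0.339, 0.941, -0.0, 0.0]
wrist_force: [-0.3, -0.2, 0.8]
width: 41.8
grip_force: 0.0
t 48.58 p [481.9 304.9 190.9] yaw 140.3 w 41.8 grip 0.0 F [-0.3 -0.2  0.8]
 turn 1 rows [-0.0003  0.0002  0.0004] total [-0.0003  0.0002  0.0004] | shift total [-0.0037  0.002   0.1369] 4 rows [-0.0009  0.0005  0.0342]
[320.44920998 196.79477194]
```

View pics/m10.png

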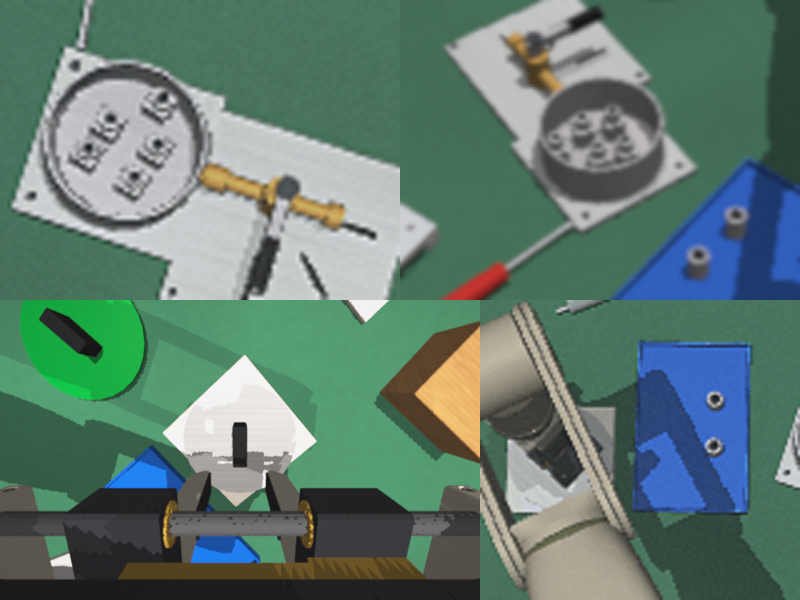

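The composite shows five fittings standing in the pot (top-left panel), only the two sleeves left in the tray, the lever closed, and the cover flat on the pad with its handle at (320,193) in wrist pixels, as predicted. Picking up the cover.

```bash
python3 - <<'E'
from h import *
d=load('top')
for c in[(43,145),(205,145),(124,62),(124,228)]: print(ray(d,335+(c[0]+.5)/4-.5,160+(c[1]+.5)/4-.5,74).round(1))
E
python3 -m crank '[[-0.002,0.001,0.035,0,0,0],[0,0,0.035,0,0,0],[0,0,0.035,0,0,0],[0,0,0.02,0,0,0],[0,0,0.009,0,0,0],[0,0,0,0,0,0],[0,0,0,0,0,0]]'
```

```text
[508.3 -43.9]
[ 512.3 -190.4]
[ 587.6 -116.4]
[ 434.4 -117.9]
time_s: 49.32
tcp_pos: [484.7, 304.3, 57.6]
tcp_rot: [0.34, 0.94, 0.0, 0.0]
wrist_force: [0.0, 0.2, 0.5]
width: 41.7
grip_force: 0.0
```

```bash
python3 -m crank '[[-0.0005,-0.0005,0.004,0,0,0],[0,0,0,0,0,0],[0,0,0,0,0,0]]'
python3 -m crank '[[0,0,0,0,0,0],[0,0,0,0,0,0],[0,0,0,0,0,0],[0,0,0,0,0,0],[0,0,0,0,0,0],[0,0,0,0,0,0]]' 0 58
python3 -m crank '[[0,0,-0.008,0,0,0],[0,0,-0.015,0,0,0],[0,0,-0.03,0,0,0],[0,0,-0.035,0,0,0],[0,0,-0.035,0,0,0],[0,0,-0.025,0,0,0],[0,0,0,0,0,0],[0,0,0,0,0,0]]'
python3 -c "
from h import *
go(514.7,-117.6,200,140.3)"
```

```text
time_s: 49.57
tcp_pos: [485.2, 304.4, 54.2]
tcp_rot: [0.34, 0.941, 0.001, 0.001]
wrist_force: [0.4, -0.4, 0.5]
width: 41.6
grip_force: 0.0
time_s: 50.07
tcp_pos: [484.3, 304.1, 52.9]
tcp_rot: [0.34, 0.941, 0.0, 0.0]
wrist_force: [0.1, 0.2, 1.7]
width: 17.4
grip_force: 58.0
time_s: 50.73
tcp_pos: [485.1, 304.4, 202.5]
tcp_rot: [0.34, 0.941, 0.001, 0.001]
wrist_force: [0.5, -1.1, -3.3]
width: 17.7
grip_force: 58.0
t 50.73 p [485.1 304.4 202.5] yaw 140.3 w 17.7 grip 58.0 F [ 0.5 -1.1 -3.3]
 turn 1 rows [ 0.002   0.0009 -0.    ] total [ 0.002   0.0009 -0.    ] | shift total [-0.2923 -0.3058  0.0025] 12 rows [-0.0244 -0.0255  0.0002]
```

```bash
python3 -m crank '[[-0.0244,-0.0255,0,0,0,0],[-0.0244,-0.0255,0,0,0,0],[-0.0244,-0.0255,0,0,0,0],[-0.0244,-0.0255,0,0,0,0],[-0.0244,-0.0255,0,0,0,0],[-0.0244,-0.0255,0,0,0,0],[-0.0244,-0.0255,0,0,0,0],[-0.0244,-0.0255,0,0,0,0],[-0.0244,-0.0255,0,0,0,0],[-0.0244,-0.0255,0,0,0,0],[-0.0244,-0.0255,0,0,0,0],[-0.0244,-0.0255,0,0,0,0]]'
python3 -m crank '[[0,0,0.02,0,0,0],[0,0,0.02,0,0,0],[0,0,0.01,0,0,0],[0,0,0,0,0,0],[0,0,0,0,0,0],[0,0,0,0,0,0]]'
python3 -c "
from h import *
go(513.5,-117,114,140.3)"
```

```text
time_s: 51.73
tcp_pos: [512.1, -119.7, 197.6]
tcp_rot: [0.34, 0.941, -0.0, -0.002]
wrist_force: [0.6, 0.3, -3.1]
width: 17.6
grip_force: 58.0
time_s: 52.23
tcp_pos: [514.1, -118.0, 151.0]
tcp_rot: [0.339, 0.941, 0.0, -0.0]
wrist_force: [0.8, -0.6, -3.4]
width: 17.5
grip_force: 58.0
t 52.23 p [ 514.1 -118.   151. ] yaw 140.3 w 17.5 grip 58.0 F [ 0.8 -0.6 -3.4]
 turn 1 rows [-0.     -0.      0.0005] total [-0.     -0.      0.0005] | shift total [0.0011 0.0004 0.037 ] 2 rows [0.0006 0.0002 0.0185]
```

```bash
python3 -m crank '[[0.0005,0,0.014,0,0,0],[0.0005,0,0.01,0,0,0],[0,0,0.005,0,0,0],[0,0,0,0,0,0],[0,0,0,0,0,0],[0,0,0,0,0,0]]'
python3 -m crank '[[0,0,0.003,0,0,0],[0,0,0.003,0,0,0],[0,0,0.003,0,0,0],[0,0,0,0,0,0],[0,0,0,0,0,0]]'
```

```text
time_s: 52.73
tcp_pos: [513.6, -117.9, 122.4]
tcp_rot: [0.34, 0.941, 0.0, 0.0]
wrist_force: [-0.4, 0.1, -2.0]
width: 17.7
grip_force: 58.0
time_s: 53.15
tcp_pos: [513.5, -117.6, 112.6]
tcp_rot: [0.34, 0.941, 0.0, 0.0]
wrist_force: [2.1, 1.1, -4.5]
width: 17.5
grip_force: 58.0
```

Below 117 mm with no contact force, so the spigot has entered the pot. Seating it the rest of the way.

```bash
python3 -m crank '[[0,0,0.002,0,0,0],[0,0,0.002,0,0,0],[0,0,0.001,0,0,0],[0,0,0,0,0,0],[0,0,0,0,0,0]]'
```

```text
time_s: 53.57
tcp_pos: [513.8, -117.7, 108.9]
tcp_rot: [0.34, 0.941, 0.0, 0.0]
wrist_force: [-0.9, 3.9, 6.9]
width: 17.4
grip_force: 58.0
```

```bash
python3 -m crank '[[0,0,0,0,0,0],[0,0,0,0,0,0],[0,0,0,0,0,0],[0,0,-0.01,0,0,0],[0,0,-0.02,0,0,0],[0,0,-0.035,0,0,0],[0,0,-0.035,0,0,0],[0,0,0,0,0,0]]' 0.45 20
python3 -c "
from h import *
go(410.8,-239.8,200,-17.2)"
```

```text
time_s: 54.23
tcp_pos: [516.7, -119.2, 216.6]
tcp_rot: [0.34, 0.941, 0.0, 0.006]
wrist_force: [0.2, -0.3, -0.3]
width: 41.8
grip_force: 0.0
t 54.23 p [ 516.7 -119.2  216.6] yaw 140.3 w 41.8 grip 0.0 F [ 0.2 -0.3 -0.3]
 turn 24 rows [ 0.0004 -0.0001  0.0729] total [ 1.0200e-02 -1.6000e-03  1.7498e+00] | shift total [-0.0655  0.1465  0.0166] 5 rows [-0.0131  0.0293  0.0033]
```

```bash
python3 -m crank '[[0,0,0,0,0,0.073],[0,0,0,0,0,0.073],[0,0,0,0,0,0.073],[0,0,0,0,0,0.073],[0,0,0,0,0,0.073],[0,0,0,0,0,0.073],[0,0,0,0,0,0.073],[0,0,0,0,0,0.073],[0,0,0,0,0,0.073],[0,0,0,0,0,0.073],[0,0,0,0,0,0.073],[0,0,0,0,0,0.073]]'
python3 -m crank '[[0,0,0,0,0,0.073],[0,0,0,0,0,0.073],[0,0,0,0,0,0.073],[0,0,0,0,0,0.073],[0,0,0,0,0,0.073],[0,0,0,0,0,0.073],[0,0,0,0,0,0.073],[0,0,0,0,0,0.073],[0,0,0,0,0,0.073],[0,0,0,0,0,0.073],[0,0,0,0,0,0.073],[0,0,0,0,0,0.073]]'
python3 -m crank '[[-0.0131,0.0293,0,0,0,0],[-0.0131,0.0293,0,0,0,0],[-0.0131,0.0293,0,0,0,0],[-0.0131,0.0293,0,0,0,0],[-0.0131,0.0293,0,0,0,0],[0,0,0,0,0,0],[0,0,0,0,0,0],[0,0,0,0,0,0]]' 0.4
python3 - <<'E'
from h import *
go(410.8,-239.8,78,-17.2)
d=grab('wrist'); v=cv2.cvtColor(d['pixels'],cv2.COLOR_BGR2HSV)[...,2]
m=(v[:250]<60).astype('uint8'); n,l,st,ce=cv2.connectedComponentsWithStats(m)
for i in range(1,n):
    if st[i,4]>200:
        w=np.array([ray(d,*p[::-1],88) for p in np.argwhere(l==i)]); e,V=np.linalg.eigh(np.cov(w.T))
        w2=np.array([ray(d,*p[::-1],116) for p in np.argwhere(l==i)])
        print('wrist',st[i],'ctr88',w.mean(0).round(1),'ctr116',w2.mean(0).round(1),np.degrees(np.arctan2(V[1,1],V[0,1])).round(1))
E
```

```text
time_s: 55.23
tcp_pos: [513.2, -118.0, 208.3]
tcp_rot: [0.861, 0.508, 0.0, 0.0]
wrist_force: [-0.1, 0.6, -0.1]
width: 41.8
grip_force: 0.0
time_s: 56.23
tcp_pos: [513.2, -118.0, 208.3]
tcp_rot: [0.988, -0.154, 0.0, 0.0]
wrist_force: [-1.2, -0.2, -0.6]
width: 41.5
grip_force: 0.0
time_s: 56.9
tcp_pos: [407.2, -238.1, 208.2]
tcp_rot: [0.988, -0.152, 0.0, -0.0]
wrist_force: [0.2, 0.8, 0.9]
width: 37.5
grip_force: 0.0
t 56.9 p [ 407.2 -238.1  208.2] yaw -17.4 w 37.5 grip 0.0 F [0.2 0.8 0.9]
 turn 1 rows [-0.0001 -0.0005 -0.0027] total [-0.0001 -0.0005 -0.0027] | shift total [0.0039 0.0006 0.1302] 4 rows [0.001  0.0001 0.0326]
wrist [ 108   84   58   72 2913] ctr88 [ 516.9 -112.7] ctr116 [ 512.5 -128. ] 133.3
wrist [311 173  15  53 712] ctr88 [ 405.6 -238.4] ctr116 [ 412.8 -240.6] 162.4
```

```bash
python3 -m crank '[[0.003,0.0005,0.035,0,0,0],[0,0,0.035,0,0,0],[0,0,0.03,0,0,0],[0,0,0.02,0,0,0],[0,0,0.007,0,0,0],[0,0,0,0,0,0],[0,0,0,0,0,0]]'
python3 -m crank '[[0,0,0,0,0,0],[0,0,0,0,0,0],[0,0,0,0,0,0],[0,0,0,0,0,0],[0,0,0,0,0,0]]' 0 20
python3 -c "
from h import *
go(410.8,-239.8,78,-17.2)"
```

```text
time_s: 57.53
tcp_pos: [410.5, -239.1, 81.5]
tcp_rot: [0.989, -0.15, 0.0, 0.0]
wrist_force: [0.7, -0.1, -0.4]
width: 37.0
grip_force: 0.0
time_s: 57.95
tcp_pos: [410.2, -239.8, 81.6]
tcp_rot: [0.989, -0.151, 0.001, 0.0]
wrist_force: [-0.4, 1.2, 3.3]
width: 11.9
grip_force: 20.0
t 57.95 p [ 410.2 -239.8   81.6] yaw -17.4 w 11.9 grip 20.0 F [-0.4  1.2  3.3]
 turn 1 rows [ 0.0002 -0.001  -0.0021] total [ 0.0002 -0.001  -0.0021] | shift total [ 0.0005 -0.0002  0.0036] 1 rows [ 0.0005 -0.0002  0.0036]
```

```bash
python3 -m crank '[[0.0001,0.0034,0,0,0,-0.0333],[0.0001,0.0034,0,0,0,-0.0333],[0.0001,0.0034,0,0,0,-0.0333],[0.0001,0.0034,0,0,0,-0.0333],[0.0001,0.0034,0,0,0,-0.0333],[0.0001,0.0034,0,0,0,-0.0333],[0.0001,0.0034,0,0,0,-0.0333],[0.0001,0.0034,0,0,0,-0.0333],[0.0001,0.0034,0,0,0,-0.0333],[0.0001,0.0034,0,0,0,-0.0333],[0.0001,0.0034,0,0,0,-0.0333],[0.0001,0.0034,0,0,0,-0.0333]]'
python3 -m crank '[[0.0001,0.0034,0,0,0,-0.0333],[0.0001,0.0034,0,0,0,-0.0333],[0.0001,0.0034,0,0,0,-0.0333],[0,0,0,0,0,0],[0,0,0,0,0,0],[0,0,0,0,0,0]]'
python3 -c "
from h import *
V=np.array([472.8,-259.4]); p=V+65.5*np.array([np.cos(np.radians(207.6)),np.sin(np.radians(207.6))])
go(*p,78,27.6); q=np.array(robot.read_state()['tcp_pos'][:2])-V; print(p,np.degrees(np.arctan2(*q[::-1]))%360,np.hypot(*q))"
```

```text
time_s: 58.95
tcp_pos: [410.9, -280.0, 81.6]
tcp_rot: [0.987, 0.163, 0.001, 0.0]
wrist_force: [0.6, 1.3, 3.4]
width: 11.6
grip_force: 20.0
time_s: 59.45
tcp_pos: [414.9, -289.4, 81.6]
tcp_rot: [0.971, 0.237, 0.001, 0.001]
wrist_force: [2.7, -0.5, 5.2]
width: 12.0
grip_force: 20.0
t 59.45 p [ 414.9 -289.4   81.6] yaw 27.5 w 12.0 grip 20.0 F [ 2.7 -0.5  5.2]
 turn 1 rows [ 0.0011 -0.0006 -0.0015] total [ 0.0011 -0.0006 -0.0015] | shift total [-0.0003  0.0002  0.0036] 1 rows [-0.0003  0.0002  0.0036]
[ 414.75366556 -289.7458903 ] 207.41736936737686 65.19245703690933
```

Both tool yaw and position put the lever at 45° from closed, to within a fraction of a degree. Releasing it and checking from a clear view.

```bash
python3 -m crank '[[0,0,0,0,0,0],[0,0,0,0,0,0],[0,0,0,0,0,0],[0,0,-0.02,0,0,0],[0,0,-0.035,0,0,0],[0,0,-0.035,0,0,0],[0,0,-0.035,0,0,0],[0,0,-0.02,0,0,0],[0,0,0,0,0,0]]' 0.4 20
python3 -m crank '[[-0.035,0.01,0,0,0,0],[-0.035,0.01,0,0,0,0],[0,0.03,0,0,0,0],[0,0.03,0,0,0,0],[0,0.03,0,0,0,0],[0,0.03,0,0,0,0],[0,0.03,0,0,0,0],[0,0.03,0,0,0,0],[0,0,0,0,0,0],[0,0,0,0,0,0]]'
python3 - <<'E'
from h import *
go(400,-400,200,27)
d=grab('top'); v=cv2.cvtColor(d['pixels'],cv2.COLOR_BGR2HSV)[...,2]
m=np.zeros_like(v); m[170:245,345:435]=v[170:245,345:435]<75
n,l,st,ce=cv2.connectedComponentsWithStats(m.astype('uint8'))
for i in range(1,n):
    if st[i,4]>25:
        for z in(88,116):
            w=np.array([ray(d,*p[::-1],z) for p in np.argwhere(l==i)]); e,V=np.linalg.eigh(np.cov(w.T))
            q=w.mean(0)-[472.9,-261]; print(z,st[i],w.mean(0).round(1),'axis',np.degrees(np.arctan2(V[1,1],V[0,1])).round(1)%180,'fromV',np.degrees(np.arctan2(q[1],q[0]))%360)
E
```

```text
time_s: 60.2
tcp_pos: [416.1, -290.6, 231.5]
tcp_rot: [0.971, 0.238, 0.002, 0.003]
wrist_force: [1.0, -0.6, 1.4]
width: 37.0
grip_force: 0.0
time_s: 61.03
tcp_pos: [444.2, -498.7, 222.1]
tcp_rot: [0.971, 0.238, -0.001, -0.002]
wrist_force: [-0.0, 0.3, -0.4]
width: 37.2
grip_force: 0.0
t 61.03 p [ 444.2 -498.7  222.1] yaw 27.5 w 37.2 grip 0.0 F [-0.   0.3 -0.4]
 turn 1 rows [-0.0032  0.0006  0.0057] total [-0.0032  0.0006  0.0057] | shift total [ 0.0055 -0.108   0.0221] 4 rows [ 0.0014 -0.027   0.0055]
88 [362 187  13  14  77] [ 516.1 -123.4] axis 140.8 fromV 72.54894632757028
116 [362 187  13  14  77] [ 510.3 -120.9] axis 140.8 fromV 75.06806315652904
88 [411 219  10  13  50] [ 407.5 -294.2] axis 27.69999999999999 fromV 206.92589226338316
116 [411 219  10  13  50] [ 403.4 -288.9] axis 27.69999999999999 fromV 201.8663120827369
```

Run:
```python
from h import *
def cen(im,x0,x1,y0,y1):
    g=cv2.resize(im[y0:y1,x0:x1],None,fx=8,fy=8,interpolation=cv2.INTER_CUBIC); m=(g.max(2)<80).astype('uint8')
    n,l,st,ce=cv2.connectedComponentsWithStats(m); i=1+st[1:,4].argmax(); c=ce[i]
    return np.array([x0+(c[0]+.5)/8-.5,y0+(c[1]+.5)/8-.5]),st[i,4]/64
T=load('top'); S=grab('scene')
def tri(t,s):
    A=[];
    for d,(u,v) in((T,t),(S,s)):
        M=d['K']@np.c_[d['R'],d['t']]; A+= [u*M[2]-M[0],v*M[2]-M[1]]
    X=np.linalg.svd(np.array(A))[2][-1]; return X[:3]/X[3]
r=[]
for t,s in((cv2.imread('pics/top0.png'),cv2.imread('pics/scene0.png')),(T['pixels'],S['pixels'])):
    a,na=cen(t,355,380,180,205); b,nb=cen(s,275,303,165,188); print(a,na,b,nb,tri(a,b).round(1))
```

```text
[366.81374609 192.97813233] 79.9375 [289.25341009 177.41360172] 141.46875 [ 516.8 -119.2   93.5]
[367.7074385  193.53775381] 80.03125 [288.93717069 176.58766465] 142.34375 [ 514.7 -122.4   93.7]
```

The handle's height matches the original seated cover to 0.2 mm, with only a lateral shift inside the spigot's play, so the cover is seated and level. The lever stands at about 45°. Handing in.

```bash
python3 -c "
from bench import robot
print(robot.sign_off())"
```

```text
the job is handed in; nothing more can be done
None
```

The job is handed in: all five square fittings stand in the pot and the two sleeves are still in the tray. The cover is back on and seated, and the valve measures about 45° open, having stayed shut while the cover was off.

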